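Lock the lathe spindle for a chuck change

ROBOT

A 7-joint arm with a two-finger parallel gripper is mounted at the origin on the work surface. World frame = base frame: x ahead of the robot, y to its left, z up, the work surface at z = 0. Lengths are in m, angles in degrees, forces in N, time in s.
With the tool pointing down it reaches from about 0.425 to 0.95 m from the base axis. Payload 4.7 kg.
Tool frame: the origin (TCP) lies between the finger pads; the fingertips stand 19 mm ahead of it and the grasp point (between the pads) is the TCP; z points along the fingers, y is the direction in which the jaws open and shut (so a half turn about z gives the same grasp; the last joint's range is limited). The gripper opens to 87 mm and grips with 3 to 60 N. Pads are 19 mm wide; open, the fingers measure 117 mm over their backs; the gripper's body (75 mm by 190 mm) begins 51 mm behind the grasp point.
Start: joints at [70.995, 26.849, -2.785, 87.806, 1.381, 65.374, -4.715], TCP at [0.201, -0.644, 0.242] pointing down, gripper open.
Joint ranges: [-148.3, 148.3], [-19.14, 114.17], [-79.39, 73.82], [5.75, 140.21], [-59.74, 239.74], [12.07, 113.84], [-152.46, 152.46]. Speed limits (degrees/s): [147.25, 147.25, 180, 180, 180, 180, 180].

INTERFACE

Orientations are given as a 3x3 rotation matrix whose columns are the frame's x, y, z axes.
In Python, from bench import * gives the robot as it stands.
- The arm moves only by the tool apply_moves, never from a script. Its argument "plan" is a list of rows, each an object with "hand": the finger opening in m, from 0 to 0.087; "dp": the shift along the world's x, y, z in m, a list of three; "angular": the turn, a rotation vector about the world's x, y, z in rad, a list of three. A call has 1 to 20 rows; each row shifts and turns the pose as measured when the row begins; what a row does not reach is not made up. A row lasts 1/10 s, in which the tool goes at most 50 mm and 8.59 degrees, less where a joint would pass 70% of its speed; a pose out of reach is approached as far as the arm can. A call is refused whole if a number of a shift passes 0.05 or a number of a turn 0.15, either way. A call with a gripper value outside its range is refused whole. The fingers move at their own pace and stop on an object; "force" is the grip in N (left out, the last holds). Time passes only in rows, so rows that do not move let the fingers close. It gives the time, the measured TCP pose, the force and the opening at its end, in the units of the state.
- get_obs(): the state, without advancing time (a new reading comes with each control period).
- grab_frame(name): name is "scene" or "top" or "wrist"; returns the picture (420x560x3 uint8, red, green, blue); there is no depth.
- camera_model(name): a dict with "fx", "fy", "cx", "cy" (pixels), "dist" ([k1, k2, p1, p2, k3] as OpenCV has them; the pictures are not rectified), "xyz" and "rotation" of the camera in the world. Camera axes: x right, y up, looking along -z (the intrinsics and any distortion apply to the point x, -y, -z); pixel columns grow to the right and rows downward; lengths in m; the calibration is good to about 2 mm. A picture is of the moment at which its call begins: read the wrist's pose just before it. camera_model takes no time and is no camera call; for the wrist camera it gives the pose at the moment of the call.
- job_done(): hands the job in, once; it reports no verdict.
The state is a dict: "time_s": time; "joint_positions": joint angles; "qd": joint speeds; "tau": joint torques, N m; "position": TCP position; "tool_rot": TCP orientation; "ft_force": force on the tool from outside, world axes, zero at the start; "torque": the same for the moment, N m; "finger_gap": finger opening in m.
Only numpy, scipy, OpenCV 4.12 (cv2) and the standard library are available. Lean on these libraries where they do the work, as an engineer would, in place of code of your own. Each camera call takes 0.05 s, during which the arm holds its last target.

TASK

Get the small lathe ready for a chuck change: swing its yellow chuck guard up and over until its spring holds it fully open, then take the red-knobbed lock pin out of the aluminium tool plate, put it through the slot in the spindle's nose cover and feel lightly along the slot with its tip, without forcing it, until it drops into the hidden hole. Push it fully home so that its collar sits down on the cover, let go with the guard still open, and leave the other tools where they are.

Things in the scene. Friction and masses are not known exactly. Their poses are not given: they have to be found in the camera images.
- lathe: Grey bench lathe, fixed, axes as its own: x to its back, y along the spindle from chuck to headstock, z up. Origin on the bench below the spindle axis, at the headstock's face. The headstock (y 0 to 135 mm) has its top 47 mm above the axis and a front shoulder sloped at 45 degrees, 47 mm from the axis; the 80 mm chuck spans y -38 to -84 mm, carriage and tailstock farther on.
- nose (a point): Point on the spindle axis, 160 mm above the bench, in the plane of the lock slot, 18 mm before the headstock's face; axes as lathe. The bare aluminium nose cover round the spindle is a band of 51 mm outer radius about this axis, 4.5 mm thick, 36 mm wide. Angles below are about this axis, from straight up towards the operator (-x).
- slot_mid (a point): Middle of the lock slot, on the cover's outer face, at 35 degrees. The slot goes through the cover, is 13 mm wide along y, and follows the cover's curve from 11 to 59 degrees. Under it, 9 mm below the cover's outer face, lies the black, smooth flange of the spindle (42 mm radius; up to 1 mm lower on an 18 mm flat round its hole).
- slot_top (a point): Upper end of the slot, at 11 degrees, on the cover's outer face. The flange has one hole: radial, pointing straight at the spindle axis, in the slot's middle plane, 11.8 mm wide, 17 mm deep, mouth chamfered 0.5 mm. The spindle stopped with the hole's axis anywhere from 20 to 50 degrees; it is behind the cover and not measured.
- slot_low (a point): Lower end of the slot, at 59 degrees, on the cover's outer face. The pin enters the hole only when it points at the spindle axis within about 4 degrees, so it is tilted by the angle at which it stands in the slot. The belt drive holds the spindle stiffly: some 40 N at the flange's rim are needed to turn it.
- guard_grip (a point): Centre of the guard's grip: a black bar along the lathe's y axis, 16 mm in diameter, 32 mm long, on a 10 mm stem that holds it 26 mm off the yellow sheet, both ends free. Closed, it stands 92 mm from the spindle axis at 50 degrees, over the chuck, 32 mm to -y of nose; the guard's curved sheet (66 mm from the spindle axis, 95 mm wide) covers chuck, cover and slot.
- guard_hinge (a point): Point on the guard's hinge axis, in the plane of the middle of its grip; the axis is parallel to the lathe's y axis, 58 mm behind and 42 mm above the spindle axis. Axes as lathe. It does not move.
- guard (a joint): Angle of the chuck guard, rad: 0 closed, 1.65 fully open against its stop, turning about the lathe's +y axis (the front goes up and to the back). Its over-centre spring presses it shut (some 3 N at the grip) below about 1.0 rad and carries it to the open stop beyond about 1.1 rad.
- pin_center (a point): Lock pin, loose, half-way up (36 mm above its tip), z towards its knob. Steel shank 10 mm wide, 24 mm long, tip chamfered 1.3 x 1 mm; above it a steel collar 24 mm wide, 6 mm thick; then a round red knob 18 mm wide, 42 mm long, its middle 15 mm above this point. 55 to 90 g. It starts upright in the tool plate, collar on the plate.
- pin_tip (a point): End of the pin's shank, 36 mm below pin_center along the pin. Home in the lathe, the collar rests on the nose cover and the tip lies 27 mm from the spindle axis.
- toolplate: Aluminium tool plate on the bench, fixed, 85 x 275 x 30 mm, origin at the centre of its underside. Four holes in a row along y, 64 mm apart, hold the pin and three end mills, in any order.
- end_mill0: End mill, 16 mm, standing in the tool plate, 42 mm high above it; origin at the foot of its shank, 24 mm below the plate's top, z up. Leave alone.
- end_mill1: End mill, 18 mm, standing in the tool plate, 50 mm high above it; origin as above. Leave alone.
- end_mill2: End mill, 20 mm, standing in the tool plate, 56 mm high above it; origin as above. Leave alone.
- chuck_key: Steel chuck key lying on the bench, 75 x 85 x 15 mm, origin at the centre of its underside. Leave alone.
- tube_a: Green plastic cutter box, 155 x 34 x 34 mm, long axis x, origin at the centre of its underside. Leave alone.
- tube_b: Green plastic cutter box, 130 x 34 x 34 mm, long axis x, origin at the centre of its underside. Leave alone.
- wire_brush: Wire brush with a wooden handle, lying bristles down, 215 x 32 x 35 mm, long axis x, origin at the centre of its underside. Leave alone.
- oil_jar: Grey plastic jar, 60 mm in diameter, 105 mm high, origin at the centre of its underside. Leave alone.

How it is judged (in metres and radians):
On the way, in this order (a step that is already met when the one before it is completed fails the run):
1. The guard has been swung past its over-centre point and stands fully open (value of joint guard above 1.5 rad), for 0.2 s.
2. The pin has dropped into the hidden hole and is fully home (distance between pin_tip and nose below 0.0305 m), for 0.2 s.
At the end, for the whole second after the job is handed in: The guard stands open (over 1.5 rad), the pin is in the hidden hole with its collar down on the nose cover (tip within 30.5 mm of the spindle axis point, 27 mm when fully home), both at rest and let go (value of joint guard above 1.5 rad and distance between pin_tip and nose below 0.0305 m and z of pin_center in the frame of nose above 0.02 m and linear speed of lock_pin below 0.02 m/s and velocity of joint guard below 0.05 rad/s); the robot touches nothing.
It fails at once if another tool on the bench was displaced by more than 30 mm or an end mill tipped over (distance of any of end_mill0, end_mill1, end_mill2, chuck_key, tube_a, tube_b, wire_brush, oil_jar from where it was at the start of the episode above 0.03 m or angle between any of end_mill0, end_mill1, end_mill2's own z axis and vertical above 0.6 rad).
It fails at once if while feeling for the hole (tip not yet in it) the pin was forced against the lathe with more than 80 N (contact force between lock_pin and lathe above 80 N and distance between pin_tip and nose above 0.037 m).
It also fails if it takes over 72 s, if anything falls off the work surface, if the arm or the gripper's body presses on something with over 40 N, if the wrist force passes 120 N, or if a joint passes its speed limit or range.

## Working session

There is one attempt and no reset: what is moved stays moved. The work goes in short steps, Python scripts to look and compute and a tool call to move; the robot and the scene stay as the last step left them, time stands still between calls to the robot, and variables do not carry over. Pictures are saved under pics/ and viewed, and the job is handed in when it is done.

Besides the shell and the picture viewer there is one more tool, called after ">>>" as name(argument=value, ...), one argument or row to a line, values as JSON. apply_moves: Moves the arm, as the interface text tells. Its arguments: {"type":"object","properties":{"plan":{"type":"array"},"force":{"type":"number"}},"required":["plan"]}

```bash
mkdir -p pics; ls; python3 - <<'E'
from bench import *
import cv2
print(get_obs())
for n in ["scene","top","wrist"]:
    print(n,camera_model(n))
    cv2.imwrite(f"pics/{n}0.png",grab_frame(n)[:,:,::-1])
E
```

```text
pics
{'time_s': 0.0, 'joint_positions': array([70.99616996, 26.89820944, -2.78308307, 87.8738524 ,  1.38158515,
       65.37610691, -4.71531557]), 'qd': array([-0.06189884,  0.08367147,  0.00201595,  0.04042868,  0.00336765,
        0.01267612,  0.08189655]), 'tau': array([ 1.47493305e-03, -5.07975948e+01, -8.03329283e-02, -2.36153251e+01,
       -6.15280098e-02,  3.77684506e-02,  1.53915098e-04]), 'position': array([ 0.20109255, -0.64375256,  0.24048777]), 'tool_rot': array([[ 9.54505279e-01,  2.98193225e-01, -6.87463326e-04],
       [ 2.98194002e-01, -9.54503436e-01,  1.87813890e-03],
       [-9.61378104e-05, -1.99769094e-03, -9.99998000e-01]]), 'ft_force': array([-0.88612068,  0.12776664, -0.24313666]), 'torque': array([-0.02926103, -0.00148104,  0.02073687]), 'finger_gap': 0.08676324337457486}
scene {'fx': 526.8356305317958, 'fy': 526.8356305317958, 'cx': 270.6587402212848, 'cy': 210.87420479860418, 'dist': array([-0.08364232,  0.        ,  0.        ,  0.        ,  0.        ]), 'xyz': array([0.92676598, 0.53029578, 1.1757391 ]), 'rotation': array([[-0.82224128, -0.47368082,  0.
[... 206 characters left out ...]
334963762, 'dist': array([0.03791666, 0.        , 0.        , 0.        , 0.        ]), 'xyz': array([ 0.41700241, -0.09154831,  1.15991748]), 'rotation': array([[ 0.02722945,  0.99592538, -0.08597208],
       [-0.99956579,  0.02615804, -0.01356448],
       [-0.01126035,  0.0863041 ,  0.9962052 ]])}
wrist {'fx': 311.00973803039693, 'fy': 311.00973803039693, 'cx': 281.7673219296229, 'cy': 206.22004257425345, 'dist': array([-0.0445118,  0.       ,  0.       ,  0.       ,  0.       ]), 'xyz': array([ 0.27276058, -0.62250533,  0.3835849 ]), 'rotation': array([[ 0.2970238 ,  0.91934365,  0.25803899],
       [-0.95486956,  0.28625281,  0.07926821],
       [-0.00098966, -0.26993812,  0.96287716]])}
```

View pics/scene0.png

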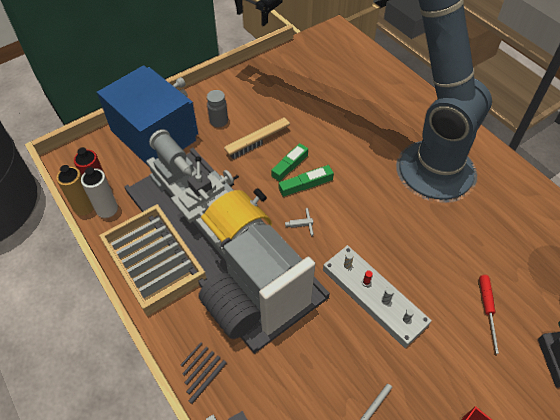

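View pics/top0.png

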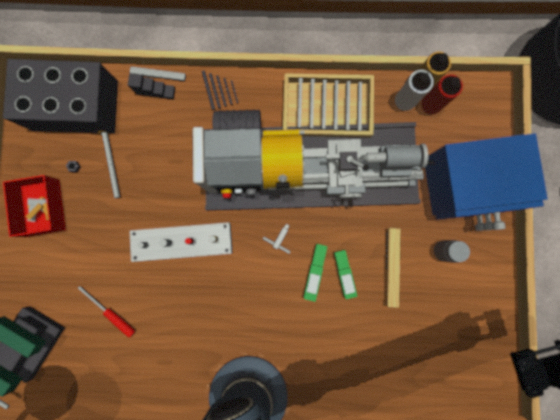

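View pics/wrist0.png

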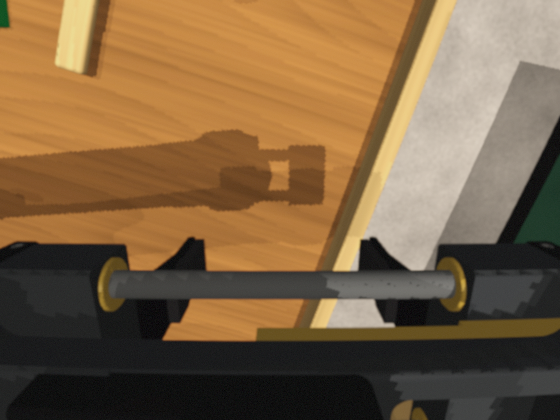

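```bash
cat > h.py <<'E'
import numpy as np, cv2
from bench import *
def K(c): return np.array([[c['fx'],0,c['cx']],[0,c['fy'],c['cy']],[0,0,1]])
def ray(c,uv):
    p=cv2.undistortPoints(np.array([[uv]],float),K(c),c['dist'])[0,0]
    d=c['rotation']@np.array([p[0],-p[1],-1.]); return c['xyz'],d/np.linalg.norm(d)
def onz(c,uv,z):
    o,d=ray(c,uv); return o+d*(z-o[2])/d[2]
def proj(c,P):
    P=np.atleast_2d(P); q=(P-c['xyz'])@c['rotation']; q=q*[1,-1,-1]
    return cv2.projectPoints(q,np.zeros(3),np.zeros(3),K(c),c['dist'])[0][:,0]
def tri(l):
    A=np.zeros((3,3));b=np.zeros(3)
    for c,uv in l:
        o,d=ray(c,uv);M=np.eye(3)-np.outer(d,d);A+=M;b+=M@o
    return np.linalg.solve(A,b)
def crop(src,x0,y0,x1,y1,s,out):
    im=cv2.imread(src) if isinstance(src,str) else src[:,:,::-1]
    im=cv2.resize(im[y0:y1,x0:x1],None,fx=s,fy=s,interpolation=cv2.INTER_CUBIC)
    for u in range((x0//10+1)*10,x1,10): 
        cv2.line(im,((u-x0)*s,0),((u-x0)*s,8 if u%50 else 20),(255,0,255),1)
        if u%50==0: cv2.putText(im,str(u),((u-x0)*s,32),0,.4,(255,0,255),1)
    for v in range((y0//10+1)*10,y1,10):
        cv2.line(im,(0,(v-y0)*s),(8 if v%50 else 20,(v-y0)*s),(255,0,255),1)
        if v%50==0: cv2.putText(im,str(v),(22,(v-y0)*s+4),0,.4,(255,0,255),1)
    cv2.imwrite(out,im)
E
python3 - <<'E'
from h import *
crop("pics/top0.png",180,100,340,220,5,"pics/topc.png")
crop("pics/top0.png",120,210,270,270,5,"pics/topp.png")
crop("pics/scene0.png",150,160,330,340,4,"pics/scc.png")
crop("pics/scene0.png",310,230,440,350,5,"pics/scp.png")
E
```

```text
(no output)
```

View pics/topc.png

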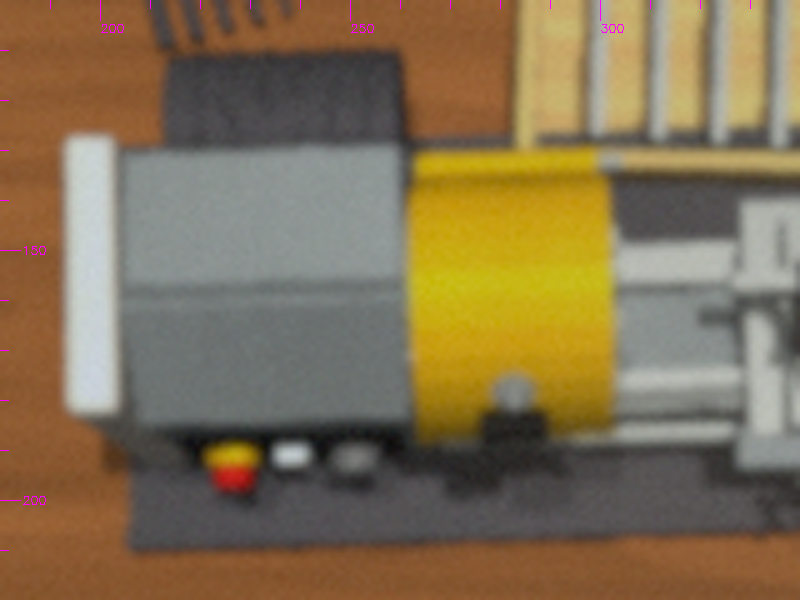

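View pics/topp.png

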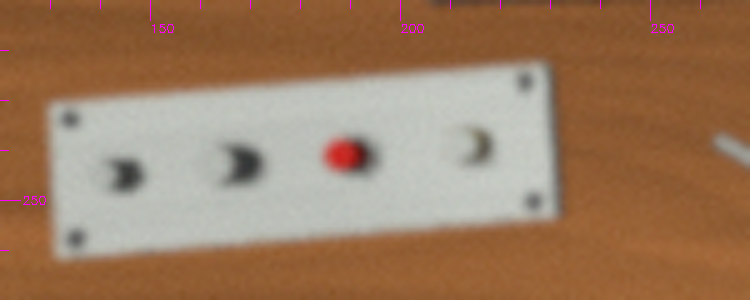

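View pics/scc.png

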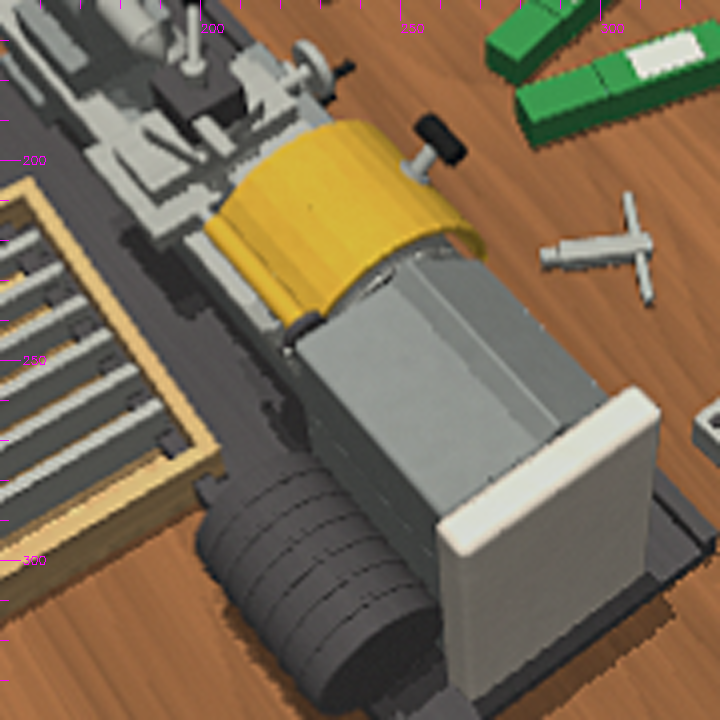

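View pics/scp.png

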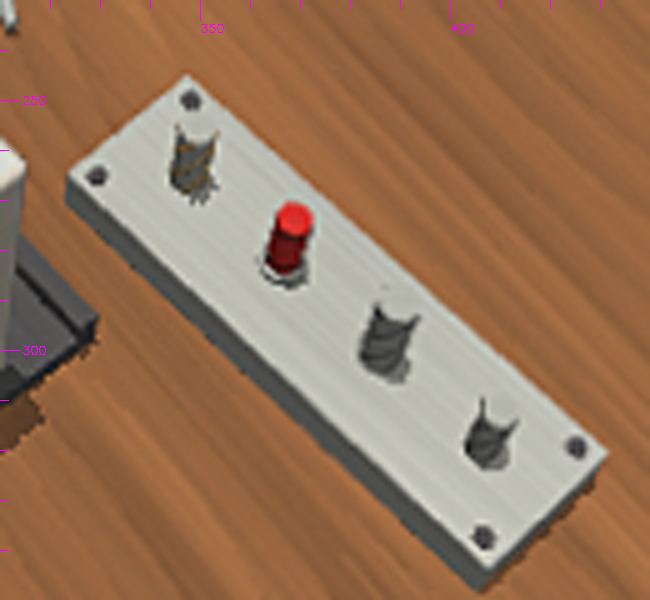

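```bash
python3 - <<'E'
from h import *
T=camera_model("top");S=camera_model("scene")
tp=lambda x,y:(180+x/5-.4,100+y/5-.4)
sc=lambda x,y:(150+x/4-.4,160+y/4-.4)
pp=lambda x,y:(120+x/5-.4,210+y/5-.4)
sp=lambda x,y:(310+x/5-.4,230+y/5-.4)
def two(n,a,b,z=None):
    print(n,tri([(T,a),(S,b)]).round(4), onz(T,a,z).round(4) if z else'', onz(S,b,z).round(4) if z else '')
two("ridge y0",tp(410,288),sc(405,262),.207)
two("ridge y135",tp(122,297),sc(560,425),.207)
two("grip",tp(514,425),sc(440,138))
two("grip+yend",tp(485,425),sc(461,157))
two("grip-yend",tp(547,425),sc(419,119))
two("pin knobtop",pp(345,155),sp(295,218),.030+.048)
two("back corner headstock y0",tp(402,145),sc(300,343),.207)
for a,b in [((48,100),(605,455)),((548,62),(185,75)),((558,215),(70,175)),((57,260),(482,570))]:
    two("plate",pp(*a),sp(*b),.03)
two("base left front",tp(130,550),sc(715,540))
E
```

```text
ridge y0 [ 0.6154 -0.0278  0.2128] [ 0.6191 -0.0294  0.207 ] [ 0.6112 -0.0289  0.207 ]
ridge y135 [0.607  0.1065 0.2182] [0.6112 0.1072 0.207 ] [0.6013 0.1031 0.207 ]
grip [ 0.5529 -0.0805  0.2196]  
grip+yend [ 0.5512 -0.0656  0.2171]  
grip-yend [ 0.5543 -0.0969  0.2206]  
pin knobtop [0.4166 0.1673 0.0731] [0.4174 0.1654 0.078 ] [0.418  0.1695 0.078 ]
back corner headstock y0 [ 0.6871 -0.0217  0.2037] [ 0.6881 -0.0234  0.207 ] [ 0.6862 -0.018   0.207 ]
plate [0.4226 0.3307 0.1132] [0.4436 0.3423 0.03  ] [0.3591 0.3331 0.03  ]
plate [0.4476 0.0743 0.1123] [0.4718 0.0665 0.03  ] [0.3878 0.0589 0.03  ]
plate [ 0.4101  0.0517 -0.058 ] [0.3875 0.0577 0.03  ] [0.471  0.0708 0.03  ]
plate [ 0.378   0.3433 -0.0563] [0.3559 0.3319 0.03  ] [0.4441 0.341  0.03  ]
base left front [0.506  0.1367 0.0137]
```

>>> apply_moves(
  plan=[
    {"hand": 0.087,"dp": [0.0,0.01,0.045],"angular": [0,0,-0.015]},
    {"hand": 0.087,"dp": [0.022,0.04,0.02],"angular": [0,0,-0.02]},
    {"hand": 0.087,"dp": [0.022,0.04,0.02],"angular": [0,0,-0.02]},
    {"hand": 0.087,"dp": [0.022,0.04,0.02],"angular": [0,0,-0.02]},
    {"hand": 0.087,"dp": [0.022,0.04,0.02],"angular": [0,0,-0.02]},
    {"hand": 0.087,"dp": [0.022,0.04,0.02],"angular": [0,0,-0.02]},
    {"hand": 0.087,"dp": [0.022,0.04,0.02],"angular": [0,0,-0.02]},
    {"hand": 0.087,"dp": [0.022,0.04,0.01],"angular": [0,0,-0.02]},
    {"hand": 0.087,"dp": [0.022,0.04,0],"angular": [0,0,-0.02]},
    {"hand": 0.087,"dp": [0.022,0.04,0],"angular": [0,0,-0.02]},
    {"hand": 0.087,"dp": [0.022,0.04,0],"angular": [0,0,-0.02]},
    {"hand": 0.087,"dp": [0.022,0.04,0],"angular": [0,0,-0.02]},
    {"hand": 0.087,"dp": [0.022,0.04,0],"angular": [0,0,-0.02]},
    {"hand": 0.087,"dp": [0.022,0.03,0],"angular": [0,0,-0.02]},
  ],
)

```text
time_s: 1.55
position: [0.4844, -0.1078, 0.4156]
tool_rot: [[1.0, 0.003, 0.0], [0.003, -1.0, 0.006], [0.0, -0.006, -1.0]]
ft_force: [0.2, -0.7, 0.5]
finger_gap: 0.087
```

```bash
python3 - <<'E'
from h import *
o=get_obs();print(o['time_s'],o['position'],o['tool_rot'].round(3),o['joint_positions'].round(1))
c=camera_model("wrist");im=grab_frame("wrist");np.save("pics/w1.npy",c,allow_pickle=True)
cv2.imwrite("pics/w1.png",im[:,:,::-1])
E
```

```text
1.55 [ 0.48439933 -0.10777223  0.41555029] [[ 1.     0.003  0.   ]
 [ 0.003 -1.     0.006]
 [ 0.    -0.006 -1.   ]] [ 32.    5.1 -26.1  95.    1.9  80.4 -84.1]
```

View pics/w1.png

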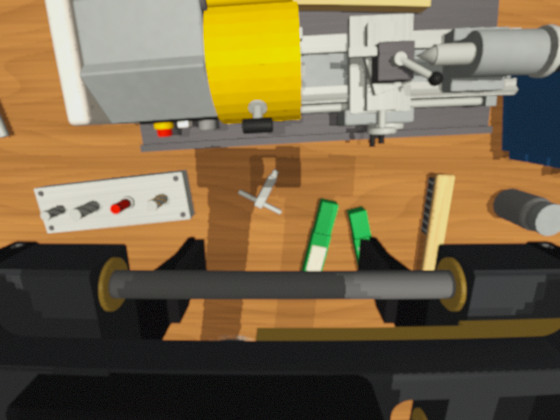

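```bash
python3 - <<'E'
from h import *
crop("pics/w1.png",40,0,310,150,3,"pics/w1c.png")
crop("pics/w1.png",30,165,200,240,4,"pics/w1p.png")
crop("pics/w1.png",190,70,310,150,6,"pics/w1g.png")
E
```

```text
(no output)
```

View pics/w1c.png

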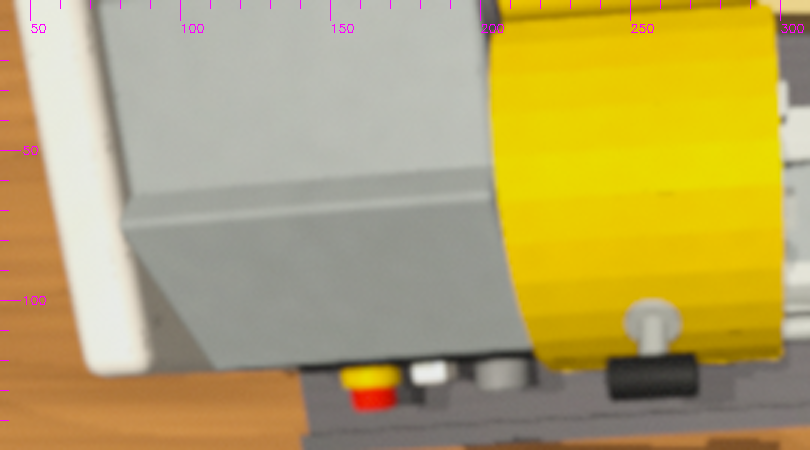

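View pics/w1p.png

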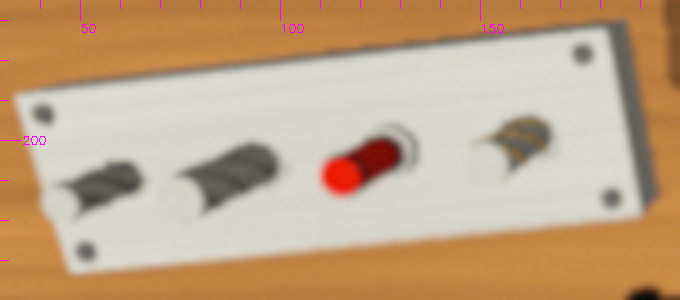

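View pics/w1g.png

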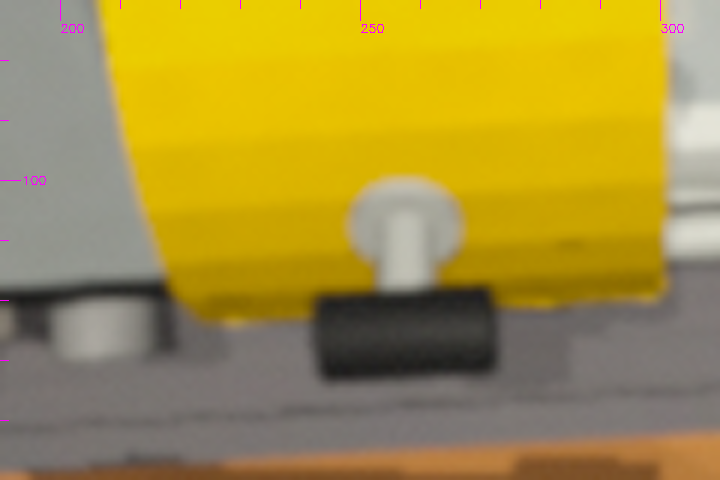

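```bash
cat > m.py <<'E'
from h import *
T=camera_model("top");S=camera_model("scene");W=np.load("pics/w1.npy",allow_pickle=True).item()
tp=lambda x,y:(180+x/5-.4,100+y/5-.4)
sc=lambda x,y:(150+x/4-.4,160+y/4-.4)
pp=lambda x,y:(120+x/5-.4,210+y/5-.4)
sp=lambda x,y:(310+x/5-.4,230+y/5-.4)
wc=lambda x,y:(40+x/3-.4,0+y/3-.4)
wp=lambda x,y:(30+x/4-.4,165+y/4-.4)
wg=lambda x,y:(190+x/6-.4,70+y/6-.4)
E
python3 - <<'E'
from m import *
def show(n,z,**k):
    cams=dict(T=T,S=S,W=W); l=[(cams[a],b) for a,b in k.items()]
    print(n,'tri',tri(l).round(4),*[(a,onz(cams[a],b,z)[:2].round(4)) for a,b in k.items()])
show('grip',.2191,T=tp(514,425),S=sc(440,138),W=wg(406,333))
show('grip+',.2191,T=tp(485,425),S=sc(461,157),W=wg(318,338))
show('grip-',.2191,T=tp(547,425),S=sc(419,119),W=wg(496,330))
show('ridge0 upper',.207,T=tp(410,288),S=sc(398,266),W=wc(490,167))
show('ridge0 lower',.207,T=tp(410,288),S=sc(405,262),W=wc(492,195))
show('ridge135 lower',.207,W=wc(125,226))
show('ridge line lower pt',.207,W=wc(300,209))
show('shoulder low y0',.13,W=wc(535,350)); show('shoulder low y135',.13,W=wc(215,368))
show('pin top',.078,T=pp(345,155),S=sp(295,218),W=wp(342,175))
show('collar/knob base',.036,W=wp(385,153),S=sp(287,268))
for a,b,c in [((48,100),(482,570),(15,95)),((548,62),(70,175),(610,25)),((558,215),(185,75),(645,217)),((57,260),(605,455),(70,274))]:
    show("plate",.03,T=pp(*a),S=sp(*b),W=wp(*c))
E
```

```text
grip tri [ 0.5531 -0.0808  0.2192] ('T', array([ 0.5531, -0.0807])) ('S', array([ 0.5525, -0.0807])) ('W', array([ 0.5535, -0.0812]))
grip+ tri [ 0.5517 -0.0655  0.2174] ('T', array([ 0.5527, -0.0671])) ('S', array([ 0.5504, -0.0628])) ('W', array([ 0.5527, -0.0656]))
grip- tri [ 0.5542 -0.097   0.2205] ('T', array([ 0.5535, -0.096 ])) ('S', array([ 0.5548, -0.0989])) ('W', array([ 0.5541, -0.0971]))
ridge0 upper tri [ 0.6197 -0.0271  0.2135] ('T', array([ 0.6191, -0.0294])) ('S', array([ 0.6158, -0.0289])) ('W', array([ 0.6249, -0.0244]))
ridge0 lower tri [ 0.6152 -0.0271  0.2138] ('T', array([ 0.6191, -0.0294])) ('S', array([ 0.6112, -0.0289])) ('W', array([ 0.6157, -0.0246]))
ridge135 lower tri [ 0.5368 -0.2104  0.7219] ('W', array([0.6075, 0.1096]))
ridge line lower pt tri [ 0.6607  0.1862 -0.1182] ('W', array([0.6119, 0.0444]))
shoulder low y0 tri [ 0.5596 -0.1017  0.5234] ('W', array([ 0.5636, -0.0217]))
shoulder low y135 tri [ 0.5588 -0.0687  0.4847] ('W', array([0.5569, 0.1245]))
pin top tri [0.4176 0.1676 0.0738] ('T', array([0.4174, 0.1654])) ('S', array([0.418 , 0.1695])) ('W', array([0.4204, 0.1656]))
collar/knob base tri [0.4166 0.1722 0.0294] ('W', array([0.4185, 0.1686])) ('S', array([0.4194, 0.1742]))
plate tri [0.4436 0.3414 0.0295] ('T', array([0.4436, 0.3423])) ('S', array([0.4441, 0.341 ])) ('W', array([0.4434, 0.3403]))
plate tri [0.4714 0.0678 0.0246] ('T', array([0.4718, 0.0665])) ('S', array([0.471 , 0.0708])) ('W', array([0.4742, 0.0653]))
plate tri [0.387  0.0578 0.0278] ('T', array([0.3875, 0.0577])) ('S', array([0.3878, 0.0589])) ('W', array([0.3874, 0.0567]))
plate tri [0.3569 0.333  0.0276] ('T', array([0.3559, 0.3319])) ('S', array([0.3591, 0.3331])) ('W', array([0.358 , 0.3318]))
```

```bash
cat >> m.py <<'E'
def frame(yaw,grip=np.array([.5531,-.0809,0]),off=-.0705):
    a=np.radians(yaw); ex=np.array([np.cos(a),np.sin(a),0]); ey=np.array([-np.sin(a),np.cos(a),0]); ez=np.array([0,0,1.])
    R=np.stack([ex,ey,ez],1); o=grip-R@[off,-.050,0]; o[2]=0
    return R,o
E
python3 - <<'E'
from m import *
for nm,c,bx in [("w1",W,(40,0,310,150,3)),("top0",T,(180,100,340,220,5)),("scene0",S,(150,160,330,340,4))]:
  im=cv2.resize(cv2.imread(f"pics/{nm}.png"),None,fx=4,fy=4,interpolation=cv2.INTER_CUBIC)
  for off,col in [(-.0705,(255,0,0)),(-.0845,(0,0,255))]:
    R,o=frame(3.2,off=off)
    def pl(L):
        p=proj(c,np.array(L)@R.T+o); cv2.polylines(im,[np.int32((p+.5)*4)],False,col,1)
    for y in (-.0025,-.0975):
        pl([(-.066*np.sin(t),y,.16+.066*np.cos(t)) for t in np.radians(np.arange(-40,100,5))])
    pl([(.058,-.1,.202),(.058,0,.202)])
    pl([(-.0195,0,.207),(-.0195,.135,.207)])
    pl([(-.0705,-.066,.2191),(-.0705,-.034,.2191)])
  x0,y0,x1,y1,s=bx
  im=im[y0*4:y1*4,x0*4:x1*4]; f=min(800/im.shape[1],600/im.shape[0])
  cv2.imwrite(f"pics/ov_{nm}.png",cv2.resize(im,None,fx=f,fy=f))
E
```

```text
(no output)
```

View pics/ov_w1.png

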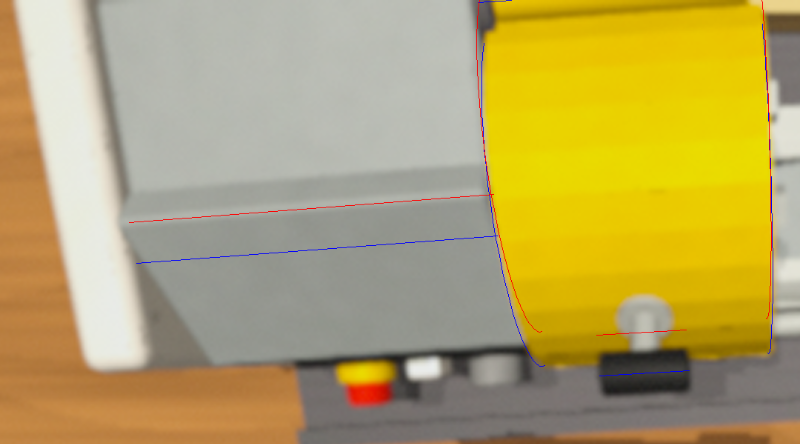

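View pics/ov_top0.png

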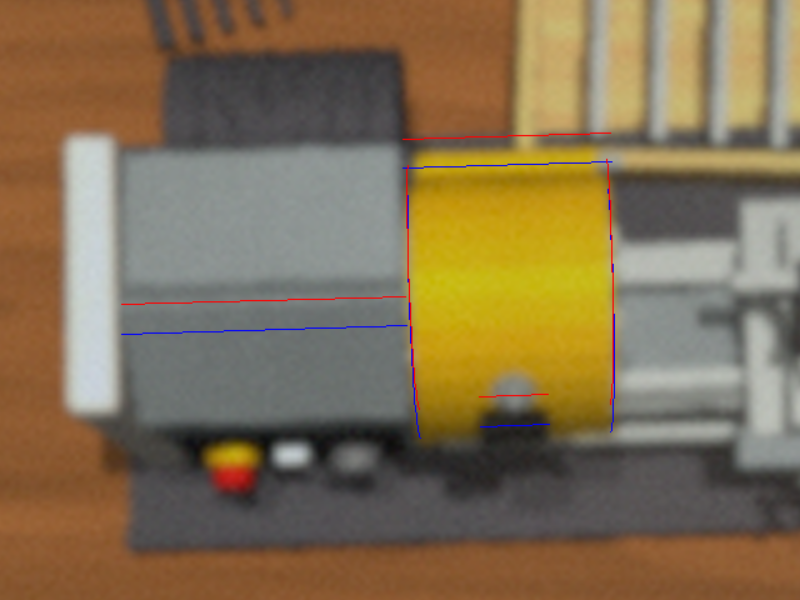

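View pics/ov_scene0.png

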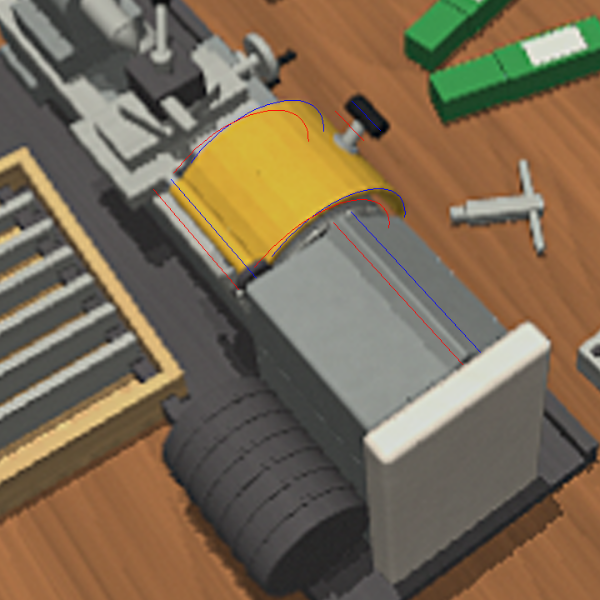

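>>> apply_moves(
  plan=[
    {"hand": 0.06,"dp": [0.03,0.013,-0.03],"angular": [0,0,0.027]},
    {"hand": 0.06,"dp": [0.03,0.013,-0.04],"angular": [0,0,0.027]},
    {"hand": 0.06,"dp": [0.007,0.001,-0.045],"angular": [0,0,0]},
    {"hand": 0.06,"dp": [0,0,-0.03],"angular": [0,0,0]},
    {"hand": 0.06,"dp": [0,0,0],"angular": [0,0,0]},
  ],
)

```text
time_s: 2.1
position: [0.5572, -0.0705, 0.2667]
tool_rot: [[0.997, 0.074, 0.007], [0.074, -0.997, 0.01], [0.007, -0.01, -1.0]]
ft_force: [0.1, 1.0, -0.1]
finger_gap: 0.0616
```

```bash
python3 - <<'E'
from h import *
o=get_obs();print(o['time_s'],o['position'],o['tool_rot'].round(3),o['joint_positions'].round(1))
im=grab_frame("wrist")
cv2.imwrite("pics/w2.png",im[:,:,::-1])
from m import frame
for yaw in (2.8,3.2,3.6):
    R,oo=frame(yaw); print(yaw,oo,'nose',R@[0,-.018,.16]+oo,'hinge',R@[.058,-.05,.202]+oo)
E
```

```text
2.1 [ 0.55718694 -0.07048312  0.26667113] [[ 0.997  0.074  0.007]
 [ 0.074 -0.997  0.01 ]
 [ 0.007 -0.01  -1.   ]] [ 25.9  17.2 -28.2 100.7   8.3  63.9 -90.6]
2.8 [ 0.62107334 -0.02751578  0.        ] nose [ 0.62195264 -0.04549429  0.16      ] hinge [ 0.68144659 -0.0746228   0.202     ]
3.2 [ 0.620699   -0.02704255  0.        ] nose [ 0.62170379 -0.04501448  0.16      ] hinge [ 0.68139964 -0.07372694  0.202     ]
3.6 [ 0.62032136 -0.02657193  0.        ] nose [ 0.62145159 -0.04453641  0.16      ] hinge [ 0.68134643 -0.07283142  0.202     ]
```

View pics/w2.png

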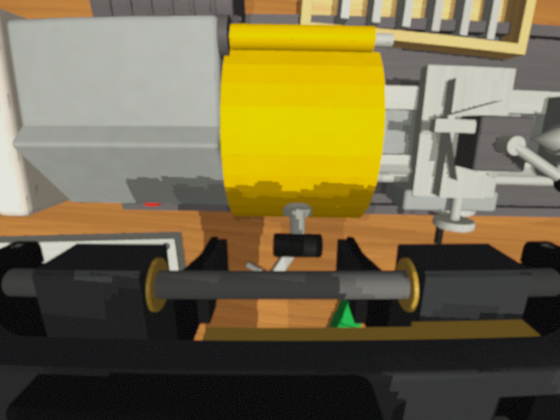

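>>> apply_moves(
  plan=[
    {"hand": 0.06,"dp": [-0.004,-0.01,-0.018],"angular": [-0.01,0.007,-0.018]},
    {"hand": 0.06,"dp": [0,0,-0.018],"angular": [0,0,0]},
    {"hand": 0.06,"dp": [0,0,-0.01],"angular": [0,0,0]},
    {"hand": 0.06,"dp": [0,0,0],"angular": [0,0,0]},
  ],
)

```text
time_s: 2.55
position: [0.5566, -0.0845, 0.2269]
tool_rot: [[0.999, 0.05, 0.013], [0.05, -0.999, -0.005], [0.013, 0.006, -1.0]]
ft_force: [0.1, -0.0, -0.0]
finger_gap: 0.0601
```

>>> apply_moves(
  plan=[
    {"hand": 0.06,"dp": [-0.003,0.003,-0.007],"angular": [0.005,0.013,0]},
    {"hand": 0.06,"dp": [0,0,0],"angular": [0,0,0]},
    {"hand": 0.06,"dp": [0,0,0],"angular": [0,0,0]},
  ],
)

```text
time_s: 2.85
position: [0.5546, -0.0819, 0.222]
tool_rot: [[0.999, 0.049, 0.003], [0.049, -0.999, -0.001], [0.003, 0.001, -1.0]]
ft_force: [-0.2, 0.7, 0.4]
finger_gap: 0.06
```

```bash
python3 - <<'E'
from h import *
o=get_obs();print(o['time_s'],o['position'],o['ft_force'])
crop(grab_frame("wrist"),150,150,430,340,2,"pics/w3.png")
E
```

```text
2.85 [ 0.55460265 -0.08194513  0.22202199] [-0.16262819  0.70691574  0.43591537]
```

View pics/w3.png

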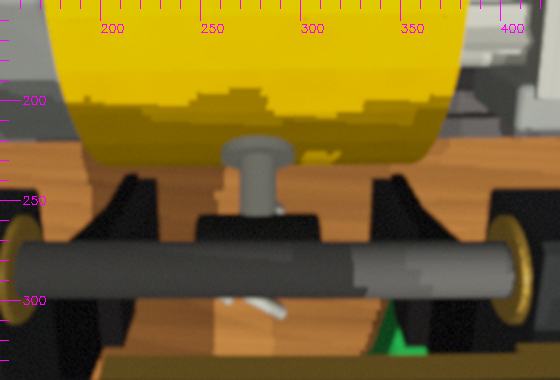

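Bar is between the fingers, roughly centred. Lower 2 mm and close gently.

>>> apply_moves(
  plan=[
    {"hand": 0.03,"dp": [-0.001,0,-0.003],"angular": [0,0,0]},
    {"hand": 0.025,"dp": [0,0,0],"angular": [0,0,0]},
    {"hand": 0.025,"dp": [0,0,0],"angular": [0,0,0]},
    {"hand": 0.025,"dp": [0,0,0],"angular": [0,0,0]},
    {"hand": 0.025,"dp": [0,0,0],"angular": [0,0,0]},
  ],
  force=15,
)

```text
time_s: 3.4
position: [0.5538, -0.0804, 0.2196]
tool_rot: [[0.999, 0.05, 0.005], [0.05, -0.999, 0.0], [0.005, 0.0, -1.0]]
ft_force: [-0.8, 2.1, -0.3]
finger_gap: 0.0316
```

```bash
python3 -c "
import numpy as np
t=np.arange(0,1.4,.12);x=-.1285*np.cos(t)+.0171*np.sin(t);z=.1285*np.sin(t)+.0171*np.cos(t)
for a,b,c,d,e in zip(t,x+.1285+.5538,z-.0171+.2196,np.diff(x,append=np.nan),np.diff(z,append=np.nan)):print(round(a,2),b.round(4),c.round(4),(d*.998).round(4),(d*.056).round(4),e.round(4))"
```

```text
0.0 0.5538 0.2196 0.003 0.0002 0.0153
0.12 0.5568 0.2349 0.0048 0.0003 0.0148
0.24 0.5615 0.2497 0.0065 0.0004 0.0141
0.36 0.5681 0.2638 0.0081 0.0005 0.0132
0.48 0.5762 0.277 0.0097 0.0005 0.0122
0.6 0.5859 0.2892 0.011 0.0006 0.0109
0.72 0.597 0.3001 0.0123 0.0007 0.0095
0.84 0.6093 0.3096 0.0133 0.0007 0.008
0.96 0.6226 0.3176 0.0142 0.0008 0.0063
1.08 0.6368 0.3239 0.0148 0.0008 0.0046
1.2 0.6517 0.3285 0.0153 0.0009 0.0028
1.32 0.667 0.3312 nan nan nan
```

>>> apply_moves(
  plan=[
    {"hand": 0.025,"dp": [0.003,0,0.015],"angular": [0,0,0]},
    {"hand": 0.025,"dp": [0.0048,0,0.0148],"angular": [0,0,0]},
    {"hand": 0.025,"dp": [0.0065,0,0.014],"angular": [0,0,0]},
  ],
)

```text
time_s: 3.7
position: [0.5655, -0.0797, 0.2602]
tool_rot: [[0.999, 0.052, -0.004], [0.052, -0.999, 0.002], [-0.004, -0.002, -1.0]]
ft_force: [1.7, 1.7, -4.1]
finger_gap: 0.0318
```

>>> apply_moves(
  plan=[
    {"hand": 0.025,"dp": [0.008,0,0.0135],"angular": [0,0,0]},
    {"hand": 0.025,"dp": [0.0095,0,0.0125],"angular": [0,0,0]},
    {"hand": 0.025,"dp": [0.011,0.001,0.011],"angular": [0,0,0]},
    {"hand": 0.025,"dp": [0.012,0.001,0.0097],"angular": [0,0,0]},
  ],
)

```text
time_s: 4.1
position: [0.602, -0.0775, 0.3053]
tool_rot: [[0.998, 0.053, -0.018], [0.053, -0.999, 0.001], [-0.018, -0.002, -1.0]]
ft_force: [-1.1, 1.1, -1.2]
finger_gap: 0.0319
```

>>> apply_moves(
  plan=[
    {"hand": 0.025,"dp": [0.013,0.001,0.0085],"angular": [0,-0.015,0]},
    {"hand": 0.025,"dp": [0.014,0.001,0.0067],"angular": [0,0,0]},
    {"hand": 0.025,"dp": [0.0145,0.001,0.005],"angular": [0,0,0]},
    {"hand": 0.025,"dp": [0.015,0.001,0.003],"angular": [0,0,0]},
  ],
)

```text
time_s: 4.5
position: [0.6576, -0.0743, 0.3304]
tool_rot: [[0.999, 0.053, -0.009], [0.053, -0.999, -0.001], [-0.009, 0.001, -1.0]]
ft_force: [-1.4, 0.3, 0.3]
finger_gap: 0.0317
```

>>> apply_moves(
  plan=[
    {"hand": 0.025,"dp": [0.015,0.001,0.001],"angular": [0,0,0]},
    {"hand": 0.025,"dp": [0.014,0.001,0],"angular": [0,0,0]},
    {"hand": 0.06,"dp": [0,0,0],"angular": [0,0,0]},
    {"hand": 0.06,"dp": [0,0,0],"angular": [0,0,0]},
    {"hand": 0.06,"dp": [0,0,0],"angular": [0,0,0]},
    {"hand": 0.06,"dp": [0,0,0.03],"angular": [0,0,0]},
    {"hand": 0.06,"dp": [-0.01,0,0.04],"angular": [0,0,0]},
    {"hand": 0.087,"dp": [-0.03,0,0.03],"angular": [0,0,0]},
    {"hand": 0.087,"dp": [-0.04,0,0.0],"angular": [0,0,0]},
    {"hand": 0.087,"dp": [-0.04,0.01,0],"angular": [0,0,0]},
    {"hand": 0.087,"dp": [-0.03,0.01,0],"angular": [0,0,0]},
    {"hand": 0.087,"dp": [-0.0,0.0,0],"angular": [0,0,0]},
  ],
)

```text
time_s: 5.7
position: [0.527, -0.0538, 0.4324]
tool_rot: [[0.999, 0.049, -0.018], [0.049, -0.999, -0.007], [-0.018, 0.006, -1.0]]
ft_force: [0.1, -0.1, -0.2]
finger_gap: 0.0853
```

```bash
python3 - <<'E'
from h import *
o=get_obs();print(o['time_s'],o['position'],o['tool_rot'].round(3))
c=camera_model("wrist");im=grab_frame("wrist");np.save("pics/w4.npy",c,allow_pickle=True)
cv2.imwrite("pics/w4.png",im[:,:,::-1])
cv2.imwrite("pics/s4.png",grab_frame("scene")[:,:,::-1])
crop("pics/w4.png",140,20,380,200,3,"pics/w4c.png")
crop("pics/s4.png",150,110,330,290,4,"pics/s4c.png")
E
```

```text
5.7 [ 0.52701216 -0.05384688  0.43240038] [[ 0.999  0.049 -0.018]
 [ 0.049 -0.999 -0.007]
 [-0.018  0.006 -1.   ]]
```

View pics/w4.png

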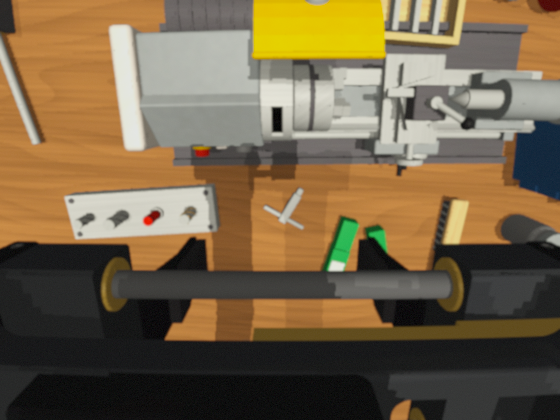

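View pics/s4c.png

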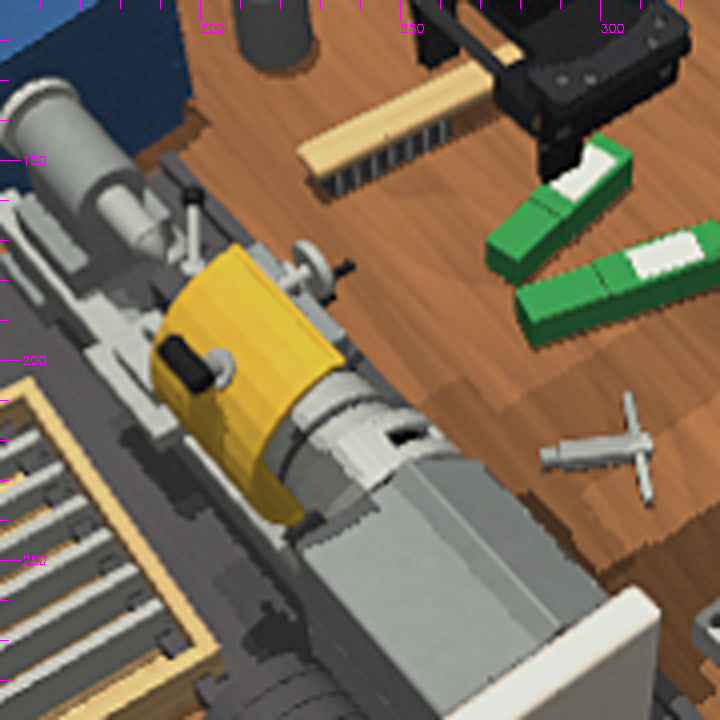

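```bash
python3 - <<'E'
from m import *
W4=np.load("pics/w4.npy",allow_pickle=True).item()
a4=np.radians(1.65*180/np.pi)
gx=-.1285*np.cos(1.65)+.0171*np.sin(1.65); gz=.1285*np.sin(1.65)+.0171*np.cos(1.65)
R,o=frame(3.2)
print('grip open proj scene',proj(S,R@[.058+gx,-.05,.202+gz]+o),'wrist',proj(W4,R@[.058+gx,-.05,.202+gz]+o))
for nm,c,bx in [("w4",W4,(240,50,340,150)),("s4",S,(220,200,280,250))]:
  im0=cv2.imread(f"pics/{nm}.png"); x0,y0,x1,y1=bx; s=min(800//(x1-x0),600//(y1-y0)); 
  im=cv2.resize(im0[y0:y1,x0:x1],None,fx=s,fy=s,interpolation=cv2.INTER_CUBIC)
  cv2.imwrite(f"pics/raw_{nm}.png",im.copy())
  def pl(L,col):
        p=proj(c,np.array(L)@R.T+o); cv2.polylines(im,[np.int32((p+.5-[x0,y0])*s)],False,col,1)
  arc=lambda r,y,a,b:[(-r*np.sin(t),y,.16+r*np.cos(t)) for t in np.radians(np.linspace(a,b,40))]
  pl(arc(.051,-.036,-60,100),(255,0,0));pl(arc(.051,0,-60,100),(255,0,0))
  pl(arc(.051,-.018-.0065,11,59)+arc(.051,-.018+.0065,59,11)+arc(.051,-.018-.0065,11,12),(0,0,255))
  pl(arc(.042,-.018-.0065,11,59)+arc(.042,-.018+.0065,59,11)+arc(.042,-.018-.0065,11,12),(0,255,0))
  cv2.imwrite(f"pics/ov_{nm}.png",im)
E
```

```text
grip open proj scene [[195.49935947 200.25072861]] wrist [[319.68626902 -41.73584846]]
```

View pics/ov_w4.png

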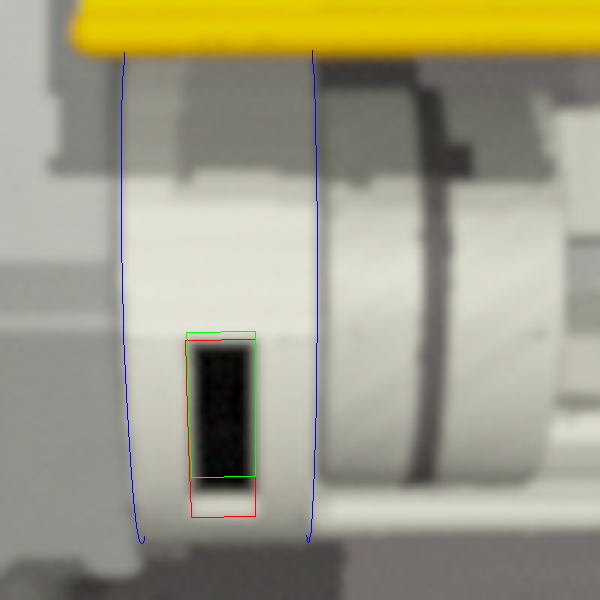

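View pics/raw_w4.png

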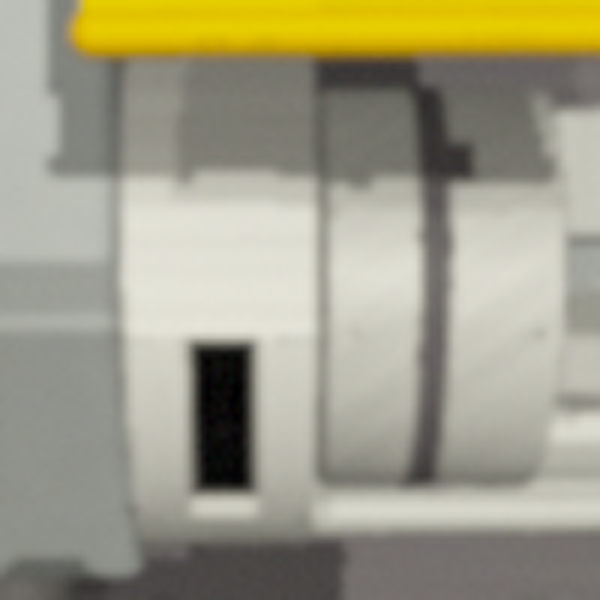

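View pics/ov_s4.png

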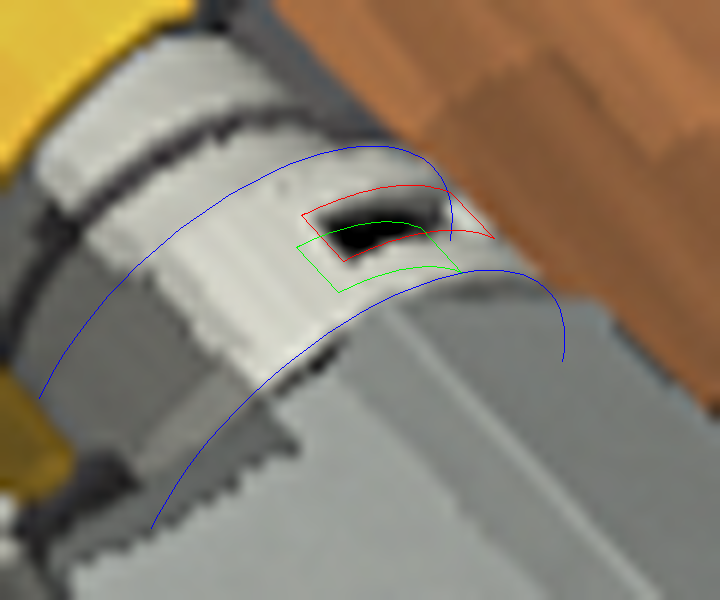

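>>> apply_moves(
  plan=[
    {"hand": 0.07,"dp": [-0.02,0.025,0],"angular": [0.007,-0.018,0.005]},
    {"hand": 0.06,"dp": [-0.025,0.035,-0.015],"angular": [0,0,0]},
    {"hand": 0.05,"dp": [-0.025,0.035,-0.03],"angular": [0,0,0]},
    {"hand": 0.044,"dp": [-0.02,0.035,-0.03],"angular": [0,0,0]},
    {"hand": 0.044,"dp": [-0.01,0.035,-0.035],"angular": [0,0,0]},
    {"hand": 0.044,"dp": [0,0.025,-0.04],"angular": [0,0,0]},
    {"hand": 0.044,"dp": [0,0.015,-0.03],"angular": [0,0,0]},
    {"hand": 0.044,"dp": [0,0,-0.02],"angular": [0,0,0]},
    {"hand": 0.044,"dp": [0,0,0],"angular": [0,0,0]},
    {"hand": 0.044,"dp": [0,0,0],"angular": [0,0,0]},
  ],
)

```text
time_s: 6.8
position: [0.4318, 0.1502, 0.224]
tool_rot: [[0.999, 0.044, 0.0], [0.044, -0.999, 0.004], [0.0, -0.004, -1.0]]
ft_force: [0.3, -0.3, -0.4]
finger_gap: 0.0439
```

```bash
python3 - <<'E'
from h import *
o=get_obs();print(o['time_s'],o['position'],o['tool_rot'].round(3),o['joint_positions'].round(1))
c=camera_model("wrist");im=grab_frame("wrist");np.save("pics/w5.npy",c,allow_pickle=True)
cv2.imwrite("pics/w5.png",im[:,:,::-1])
crop("pics/w5.png",160,130,420,325,3,"pics/w5c.png")
E
```

```text
6.8 [0.43184239 0.15019195 0.22403772] [[ 0.999  0.044  0.   ]
 [ 0.044 -0.999  0.004]
 [ 0.    -0.004 -1.   ]] [  11.1   10.9  -39.6  115.7    8.1   56.  -120. ]
```

View pics/w5c.png

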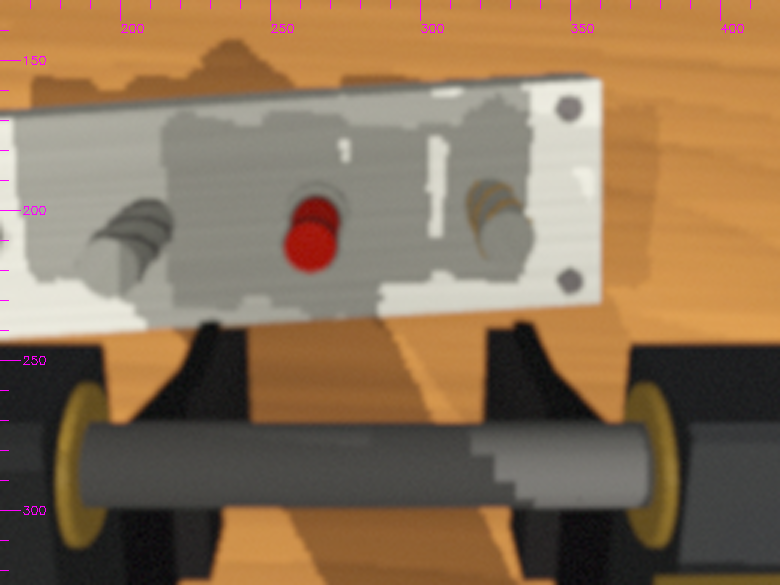

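```bash
python3 - <<'E'
from m import *
c=np.load("pics/w5.npy",allow_pickle=True).item()
print(onz(c,(262.9,211.6),.078))
print(onz(c,(160+318/3-.4,130+203/3-.4),.036))
print(tri([(c,(262.9,211.6)),(T,pp(345,155)),(W,wp(342,175))]))
E
```

```text
[0.41961717 0.16791074 0.078     ]
[0.42350163 0.16765244 0.036     ]
[0.41807837 0.16786846 0.0724772 ]
```

>>> apply_moves(
  plan=[
    {"hand": 0.044,"dp": [-0.007,0.009,-0.02],"angular": [0.004,0,0.01]},
    {"hand": 0.044,"dp": [-0.005,0.007,-0.035],"angular": [0,0,0]},
    {"hand": 0.044,"dp": [0,0,-0.03],"angular": [0,0,0]},
    {"hand": 0.044,"dp": [0,0,-0.02],"angular": [0,0,0]},
    {"hand": 0.044,"dp": [0,0,0],"angular": [0,0,0]},
    {"hand": 0.044,"dp": [0,0,0],"angular": [0,0,0]},
  ],
)

```text
time_s: 7.45
position: [0.4298, 0.1656, 0.1246]
tool_rot: [[0.999, 0.043, 0.02], [0.043, -0.999, 0.012], [0.02, -0.011, -1.0]]
ft_force: [0.3, -0.6, 0.4]
finger_gap: 0.044
```

>>> apply_moves(
  plan=[
    {"hand": 0.044,"dp": [-0.01,0.002,-0.01],"angular": [-0.012,0.02,0.01]},
    {"hand": 0.044,"dp": [0,0,-0.01],"angular": [0,0,0]},
    {"hand": 0.044,"dp": [0,0,0],"angular": [0,0,0]},
  ],
)

```text
time_s: 7.75
position: [0.422, 0.1681, 0.1066]
tool_rot: [[0.999, 0.051, 0.005], [0.051, -0.999, 0.001], [0.005, -0.0, -1.0]]
ft_force: [0.0, 0.2, 0.5]
finger_gap: 0.0438
```

>>> apply_moves(
  plan=[
    {"hand": 0.044,"dp": [-0.003,0,-0.02],"angular": [0,0.006,0.004]},
    {"hand": 0.044,"dp": [-0.001,0,-0.015],"angular": [0,0.003,0]},
    {"hand": 0.044,"dp": [0,0,-0.007],"angular": [0,0,0]},
    {"hand": 0.044,"dp": [0,0,0],"angular": [0,0,0]},
  ],
)

```text
time_s: 8.15
position: [0.4195, 0.1689, 0.0648]
tool_rot: [[0.998, 0.055, 0.0], [0.055, -0.998, 0.002], [0.0, -0.002, -1.0]]
ft_force: [-0.9, 0.8, 0.1]
finger_gap: 0.0438
```

```bash
python3 - <<'E'
from h import *
o=get_obs();print(o['time_s'],o['position'],o['tool_rot'].round(3),o['joint_positions'].round(1))
im=grab_frame("wrist")
crop(im,160,130,420,325,3,"pics/w6c.png")
E
```

```text
8.15 [0.41954777 0.16887885 0.06482864] [[ 0.998  0.055  0.   ]
 [ 0.055 -0.998  0.002]
 [ 0.    -0.002 -1.   ]] [   0.5   24.8  -33.6  124.9   23.    36.2 -136.3]
```

View pics/w6c.png

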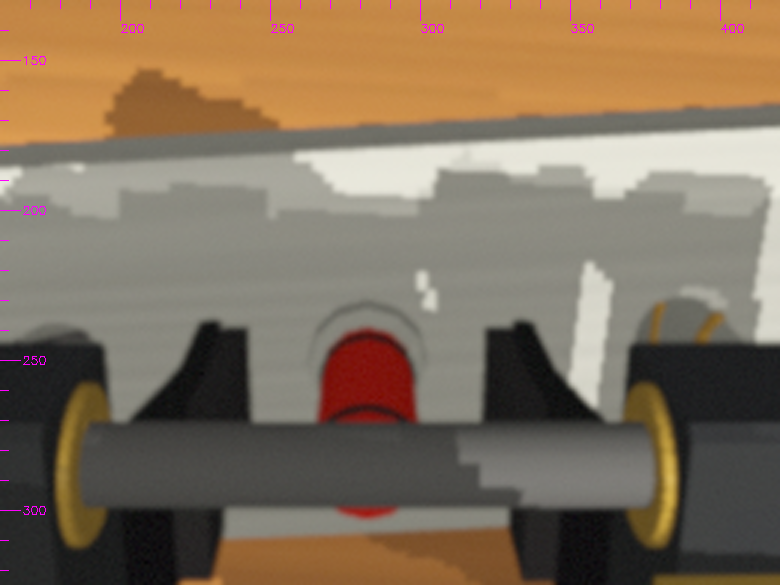

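>>> apply_moves(
  plan=[
    {"hand": 0.044,"dp": [0,0,-0.004],"angular": [0,0,0]},
    {"hand": 0.015,"dp": [0,0,0],"angular": [0,0,0]},
    {"hand": 0.01,"dp": [0,0,0],"angular": [0,0,0]},
    {"hand": 0.01,"dp": [0,0,0],"angular": [0,0,0]},
    {"hand": 0.01,"dp": [0,0,0],"angular": [0,0,0]},
    {"hand": 0.01,"dp": [0,0,0],"angular": [0,0,0]},
  ],
  force=35,
)

```text
time_s: 8.8
position: [0.4216, 0.1696, 0.0631]
tool_rot: [[0.998, 0.055, 0.005], [0.055, -0.998, 0.003], [0.006, -0.003, -1.0]]
ft_force: [-0.0, 0.1, -1.1]
finger_gap: 0.017
```

>>> apply_moves(
  plan=[
    {"hand": 0.01,"dp": [0,0,0.01],"angular": [0,0,0]},
    {"hand": 0.01,"dp": [0,0,0.02],"angular": [0,0,0]},
    {"hand": 0.01,"dp": [0,0,0.03],"angular": [0,0,0]},
    {"hand": 0.01,"dp": [0,0,0.04],"angular": [0,0,0]},
    {"hand": 0.01,"dp": [0,0,0.04],"angular": [0,0,0]},
    {"hand": 0.01,"dp": [0,0,0.04],"angular": [0,0,0]},
    {"hand": 0.01,"dp": [0,0,0.03],"angular": [0,0,0]},
    {"hand": 0.01,"dp": [0,0,0],"angular": [0,0,0]},
  ],
)

```text
time_s: 9.6
position: [0.4181, 0.1702, 0.2848]
tool_rot: [[0.998, 0.059, 0.004], [0.059, -0.998, 0.004], [0.005, -0.003, -1.0]]
ft_force: [0.0, -0.8, -0.5]
finger_gap: 0.017
```

```bash
python3 - <<'E'
from h import *
o=get_obs();print(o['time_s'],o['position'],o['tool_rot'].round(3),o['joint_positions'].round(1),o['ft_force'],o['finger_gap'])
im=grab_frame("wrist")
crop(im,160,130,420,325,3,"pics/w7c.png")
s=grab_frame("scene");crop(s,200,130,460,325,3,"pics/s7.png")
E
```

```text
9.6 [0.41805869 0.17016873 0.28475243] [[ 0.998  0.059  0.004]
 [ 0.059 -0.998  0.004]
 [ 0.005 -0.003 -1.   ]] [  12.     6.3  -42.   111.7    4.6   63.4 -118.5] [ 0.03377703 -0.78427545 -0.4826335 ] 0.017023446626186385
```

View pics/w7c.png

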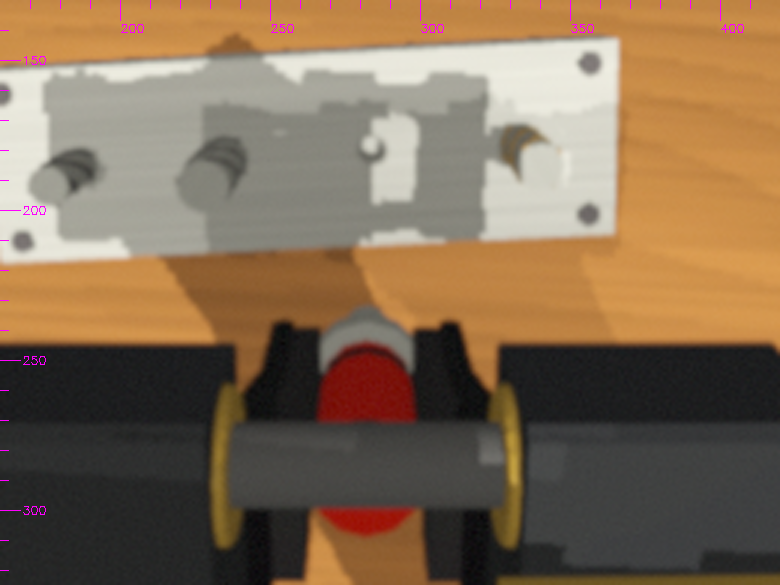

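View pics/s7.png

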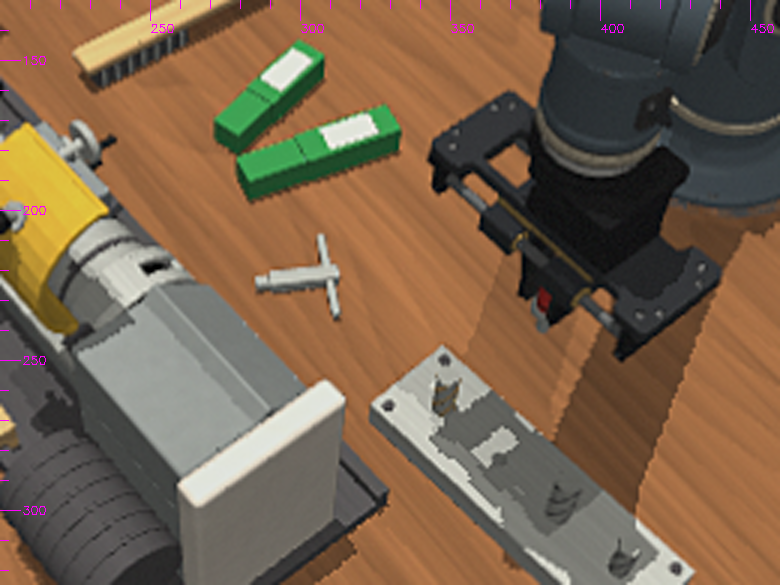

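```bash
python3 - <<'E'
from h import *
o=get_obs();c=camera_model("wrist");p,R=o['position'],o['tool_rot']
t=np.linspace(0,2*np.pi,73)
for off in (-.003,-.002,-.001,0,.001):
    out=[]
    for r,z in ((.005,.057),(.012,.033),(.012,.027),(.009,-.015)):   # tip, collar bottom, collar top, knob top
        P=p+np.stack([off+r*np.cos(t),r*np.sin(t),0*t+z],1)@R.T
        q=proj(c,P); out.append((q[:,1].min().round(1),q[:,1].max().round(1),q[:,0].min().round(1),q[:,0].max().round(1)))
    print(off,out)
crop(grab_frame("wrist"),250,215,315,315,6,"pics/w7d.png")
E
```

```text
-0.003 [(np.float64(230.0), np.float64(243.6), np.float64(273.6), np.float64(288.2)), (np.float64(232.7), np.float64(268.8), np.float64(261.3), np.float64(300.4)), (np.float64(236.3), np.float64(273.4), np.float64(260.6), np.float64(301.0)), (np.float64(275.8), np.float64(309.9), np.float64(261.3), np.float64(299.9))]
-0.002 [(np.float64(228.6), np.float64(242.3), np.float64(273.6), np.float64(288.2)), (np.float64(231.2), np.float64(267.4), np.float64(261.2), np.float64(300.4)), (np.float64(234.7), np.float64(271.9), np.float64(260.6), np.float64(301.0)), (np.float64(273.8), np.float64(308.0), np.float64(261.2), np.float64(300.0))]
-0.001 [(np.float64(227.2), np.float64(240.9), np.float64(273.6), np.float64(288.2)), (np.float64(229.6), np.float64(265.9), np.float64(261.2), np.float64(300.5)), (np.float64(233.1), np.float64(270.4), np.float64(260.6), np.float64(301.1)), (np.float64(271.8), np.float64(306.2), np.float64(261.2), np.float64(300.0))]
0 [(np.float64(225.8), np.float64(239.6), np.float64(273.6), np.float64(288.2)), (np.float64(228.0), np.float64(264.5), np.float64(261.2), np.float64(300.5)), (np.float64(231.5), np.float64(268.9), np.float64(260.5), np.float64(301.1)), (np.float64(269.9), np.float64(304.4), np.float64(261.1), np.float64(300.0))]
0.001 [(np.float64(224.4), np.float64(238.2), np.float64(273.6), np.float64(288.2)), (np.float64(226.4), np.float64(263.0), np.float64(261.1), np.float64(300.5)), (np.float64(229.9), np.float64(267.4), np.float64(260.5), np.float64(301.1)), (np.float64(267.9), np.float64(302.5), np.float64(261.1), np.float64(300.1))]
```

View pics/w7d.png

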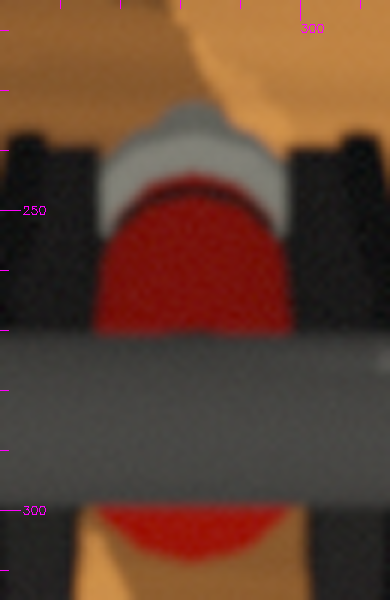

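>>> apply_moves(
  plan=[
    {"hand": 0.01,"dp": [0.01,-0.02,0.003],"angular": [0,-0.04,0]},
    {"hand": 0.01,"dp": [0.01,-0.03,0.003],"angular": [0.004,-0.08,0]},
    {"hand": 0.01,"dp": [0.01,-0.03,0],"angular": [0.004,-0.08,0]},
    {"hand": 0.01,"dp": [0.01,-0.03,0],"angular": [0.004,-0.08,0]},
    {"hand": 0.01,"dp": [0.01,-0.03,0],"angular": [0.004,-0.08,0]},
    {"hand": 0.01,"dp": [0.01,-0.03,0],"angular": [0.004,-0.08,0]},
    {"hand": 0.01,"dp": [0.01,-0.02,0],"angular": [0.004,-0.08,0]},
    {"hand": 0.01,"dp": [0,-0.01,0],"angular": [0.004,-0.06,0]},
    {"hand": 0.01,"dp": [0,0,0],"angular": [0,0,0]},
  ],
)

```text
time_s: 10.65
position: [0.4755, -0.0401, 0.2675]
tool_rot: [[0.845, 0.06, 0.531], [0.053, -0.998, 0.027], [0.532, 0.006, -0.847]]
ft_force: [0.1, 0.5, -1.0]
finger_gap: 0.0174
```

```bash
cat > st.py <<'E'
from m import *
# pin state in lathe-nose frame
YAW=3.2; R_,O_=frame(YAW); NOSE=R_@[0,-.018,.16]+O_
def st(off=-.0025,L=.056):
    o=get_obs(); p,R=o['position'],o['tool_rot']
    A=R_.T@R; z=A[:,2]; tip=R_.T@(p+R@[off,0,L]-NOSE); tc=R_.T@(p-NOSE)
    print('t',round(o['time_s'],2),'TCP',p.round(4),'F(lathe)',(R_.T@o['ft_force']).round(1),'T',o['torque'].round(2),'gap',round(o['finger_gap'],4))
    print(' pin tilt phi',round(np.degrees(np.arctan2(z[0],-z[2])),2),'side',round(np.degrees(z[1]),2),'yawerr',round(np.degrees(np.arctan2(A[1,0],A[0,0])),2),
      'tip r',round(1e3*np.hypot(tip[0],tip[2]),2),'ang',round(np.degrees(np.arctan2(-tip[0],tip[2])),2),'y',round(1e3*tip[1],2),'joints',o['joint_positions'].round(0))
    return o
def goal(phi,r,y=0.,off=-.0025,L=.056):
    """print dp and turn to have tip at radius r(mm), pin pointing at axis at phi deg"""
    o=get_obs(); p,R=o['position'],o['tool_rot']; f=np.radians(phi)
    zt=np.array([np.sin(f),0,-np.cos(f)]); xt=np.array([np.cos(f),0,np.sin(f)]); yt=np.cross(zt,xt)
    G=R_@np.stack([xt,yt,zt],1)
    tipw=NOSE+R_@np.array([-np.sin(f)*r/1e3,y/1e3,np.cos(f)*r/1e3])
    tp=tipw-G@[off,0,L]
    from scipy.spatial.transform import Rotation as Ro
    print('goal TCP',tp.round(4),'dp',(tp-p).round(4),'ang',Ro.from_matrix(G@R.T).as_rotvec().round(4))
E
python3 - <<'E'
from st import *
st(); goal(35,70); print(NOSE)
E
```

```text
t 10.65 TCP [ 0.4755 -0.0401  0.2675] F(lathe) [ 0.1  0.5 -1. ] T [-0.03  0.77 -0.02] gap 0.0174
 pin tilt phi 32.14 side -0.15 yawerr 0.42 tip r 131.87 ang 63.55 y 12.89 joints [ 27.  -5. -23. 131. -13.  23. -73.]
goal TCP [ 0.5516 -0.0489  0.2646] dp [ 0.0761 -0.0088 -0.0028] ang [ 0.0084 -0.0495 -0.0037]
[ 0.62170379 -0.04501448  0.16      ]
```

>>> apply_moves(
  plan=[
    {"hand": 0.01,"dp": [0.02,-0.003,0.01],"angular": [0,0,0]},
    {"hand": 0.01,"dp": [0.025,-0.003,0.005],"angular": [0,-0.02,0]},
    {"hand": 0.01,"dp": [0.02,-0.003,0],"angular": [0,-0.02,0]},
    {"hand": 0.01,"dp": [0.008,0,0],"angular": [0,0,0]},
    {"hand": 0.01,"dp": [0,0,0],"angular": [0,0,0]},
  ],
)

```text
time_s: 11.15
position: [0.5473, -0.0447, 0.2758]
tool_rot: [[0.833, 0.065, 0.549], [0.056, -0.998, 0.033], [0.55, 0.003, -0.835]]
ft_force: [-0.0, -0.1, -0.6]
finger_gap: 0.017
```

```bash
python3 - <<'E'
from st import *
st(); goal(35,70)
c=camera_model("wrist");im=grab_frame("wrist");np.save("pics/w8.npy",c,allow_pickle=True)
cv2.imwrite("pics/w8.png",im[:,:,::-1])
E
```

```text
t 11.15 TCP [ 0.5473 -0.0447  0.2758] F(lathe) [-0.  -0.1 -0.6] T [-0.01  0.7   0.01] gap 0.017
 pin tilt phi 33.37 side 0.16 yawerr 0.64 tip r 81.61 ang 33.94 y 4.58 joints [ 27.   2. -25. 124.  -6.  22. -79.]
goal TCP [ 0.5516 -0.0489  0.2646] dp [ 0.0043 -0.0042 -0.0112] ang [ 0.0045 -0.0282 -0.0092]
```

View pics/w8.png

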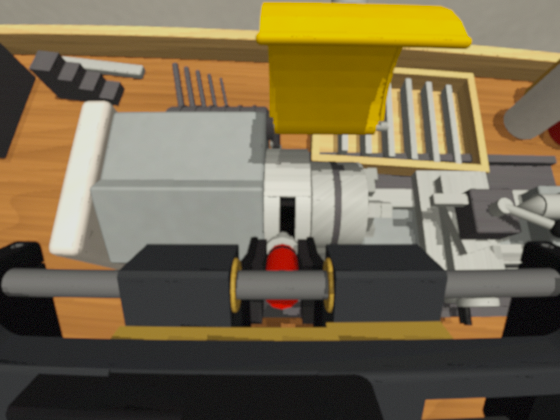

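```bash
cat >> st.py <<'E'
def ov(im,c,out,bx=(250,140,330,260),R=R_,o=O_):
  x0,y0,x1,y1=bx; s=min(800//(x1-x0),600//(y1-y0))
  im=cv2.resize(np.ascontiguousarray(im[y0:y1,x0:x1,::-1]),None,fx=s,fy=s,interpolation=cv2.INTER_CUBIC)
  raw=im.copy()
  def pl(L,col):
        p=proj(c,np.array(L)@R.T+o); cv2.polylines(im,[np.int32((p+.5-[x0,y0])*s)],False,col,1)
  arc=lambda r,y,a,b:[(-r*np.sin(t),y,.16+r*np.cos(t)) for t in np.radians(np.linspace(a,b,40))]
  pl(arc(.051,-.036,-60,100),(255,0,0));pl(arc(.051,0,-60,100),(255,0,0))
  pl(arc(.051,-.018-.0065,11,59)+arc(.051,-.018+.0065,59,11)+arc(.051,-.018-.0065,11,12),(0,0,255))
  cv2.imwrite(out,np.hstack([raw,im]))
E
python3 - <<'E'
from st import *
c=np.load("pics/w8.npy",allow_pickle=True).item()
ov(cv2.imread("pics/w8.png")[:,:,::-1],c,"pics/ov8.png")
E
```

```text
(no output)
```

View pics/ov8.png

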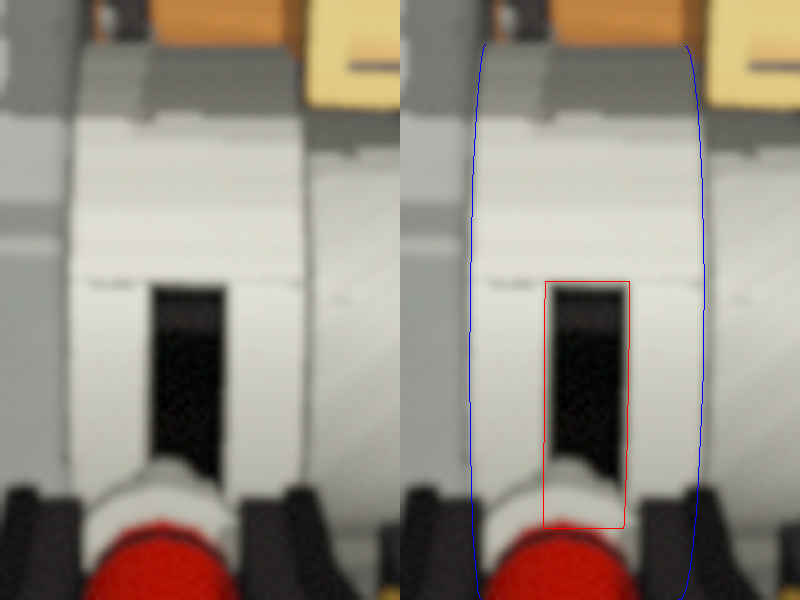

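```bash
python3 - <<'E'
from st import *
c=np.load("pics/w8.npy",allow_pickle=True).item()
o=get_obs(); p,R=o['position'],o['tool_rot']; t=np.linspace(0,2*np.pi,73)
for off,oy,L in ((-.0025,0,.056),(-.0025,.0007,.056),(-.003,.0007,.056),(-.003,.001,.054)):
    out=[]
    for r,z in ((.0037,L),(.012,L-.024),(.012,L-.030),(.009,L-.072)):
        q=proj(c,p+np.stack([off+r*np.cos(t),oy+r*np.sin(t),0*t+z],1)@R.T); out.append((q[:,1].min().round(1),q[:,1].max().round(1),q[:,0].mean().round(1)))
    print(off,oy,L,out)
cv2.imwrite("pics/w8d.png",cv2.resize(cv2.imread("pics/w8.png")[220:320,250:320],None,fx=6,fy=6,interpolation=cv2.INTER_CUBIC))
E
```

```text
-0.0025 0 0.056 [(np.float64(232.6), np.float64(242.7), np.float64(280.6)), (np.float64(233.6), np.float64(270.0), np.float64(280.5)), (np.float64(237.3), np.float64(274.6), np.float64(280.5)), (np.float64(277.4), np.float64(311.8), np.float64(280.2))]
-0.0025 0.0007 0.056 [(np.float64(232.6), np.float64(242.7), np.float64(281.6)), (np.float64(233.6), np.float64(270.0), np.float64(281.6)), (np.float64(237.3), np.float64(274.6), np.float64(281.6)), (np.float64(277.4), np.float64(311.8), np.float64(281.7))]
-0.003 0.0007 0.056 [(np.float64(233.3), np.float64(243.4), np.float64(281.6)), (np.float64(234.4), np.float64(270.7), np.float64(281.6)), (np.float64(238.1), np.float64(275.4), np.float64(281.6)), (np.float64(278.4), np.float64(312.7), np.float64(281.7))]
-0.003 0.001 0.054 [(np.float64(234.3), np.float64(244.5), np.float64(282.1)), (np.float64(235.6), np.float64(272.3), np.float64(282.1)), (np.float64(239.4), np.float64(277.0), np.float64(282.2)), (np.float64(280.6), np.float64(315.3), np.float64(282.4))]
```

View pics/w8d.png

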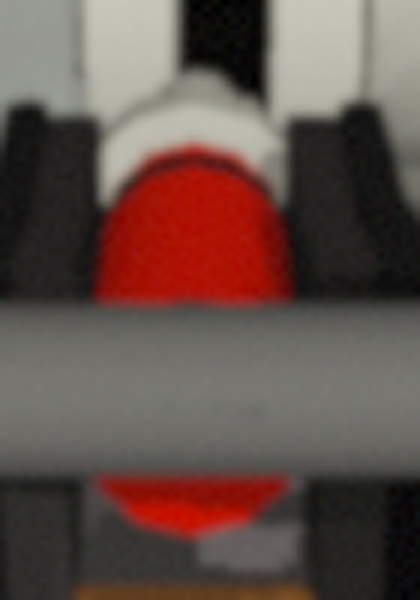

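```bash
sed -i 's/off=-.0025,L=.056/off=-.0022,L=.057,oy=.001/g; s/\[off,0,L\]/[off,oy,L]/g' st.py; python3 - <<'E'
from st import *
st(); goal(35,60)
E
```

```text
t 11.2 TCP [ 0.5466 -0.0447  0.2756] F(lathe) [-0.2 -0.8 -1.5] T [-0.03  0.73  0.04] gap 0.017
 pin tilt phi 33.34 side 0.15 yawerr 0.64 tip r 80.78 ang 34.25 y 3.59 joints [ 27.   2. -25. 124.  -6.  22. -79.]
goal TCP [ 0.5564 -0.0477  0.2571] dp [ 0.0098 -0.0029 -0.0185] ang [ 0.0047 -0.0288 -0.0092]
```

>>> apply_moves(
  plan=[
    {"hand": 0.01,"dp": [0.005,-0.002,-0.009],"angular": [0.004,-0.02,-0.008]},
    {"hand": 0.01,"dp": [0.003,-0.001,-0.005],"angular": [0,-0.005,0]},
    {"hand": 0.01,"dp": [0,0,0],"angular": [0,0,0]},
    {"hand": 0.01,"dp": [0,0,0],"angular": [0,0,0]},
  ],
)

```text
time_s: 11.6
position: [0.5521, -0.046, 0.2599]
tool_rot: [[0.823, 0.06, 0.565], [0.049, -0.998, 0.033], [0.566, 0.0, -0.824]]
ft_force: [0.1, 0.3, -0.8]
finger_gap: 0.0171
```

```bash
python3 - <<'E'
from st import *
st(); goal(35,56)
c=camera_model("wrist");im=grab_frame("wrist")
ov(im,c,"pics/ov9.png")
E
```

```text
t 11.6 TCP [ 0.5521 -0.046   0.2599] F(lathe) [ 0.1  0.3 -0.8] T [-0.05  0.74 -0.06] gap 0.0171
 pin tilt phi 34.5 side 0.1 yawerr 0.23 tip r 64.76 ang 37.11 y 1.96 joints [ 26.   3. -25. 125.  -5.  18. -80.]
goal TCP [ 0.5587 -0.0475  0.2538] dp [ 0.0066 -0.0015 -0.006 ] ang [ 0.0009 -0.0086 -0.0037]
```

View pics/ov9.png

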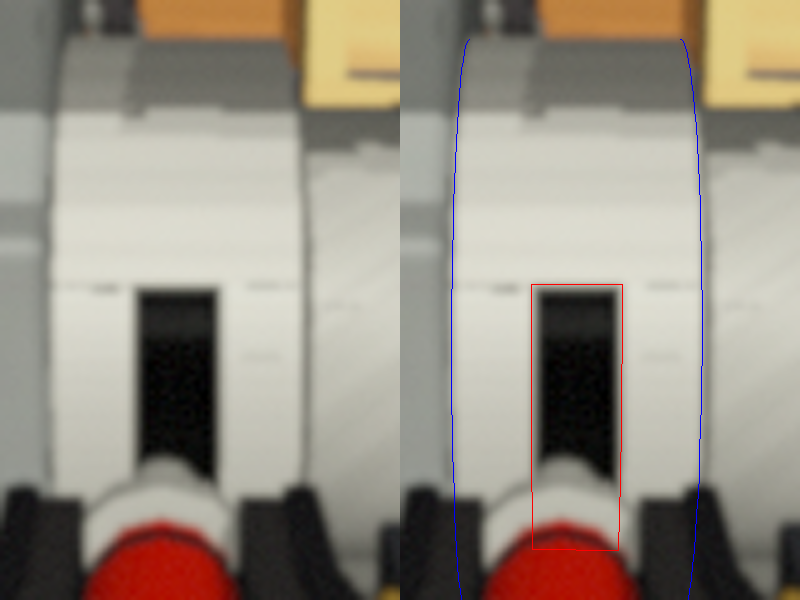

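```bash
python3 - <<'E'
from st import *
goal(34,52)
E
```

```text
goal TCP [ 0.5626 -0.0473  0.2516] dp [ 0.0104 -0.0013 -0.0084] ang [-0.0001  0.009  -0.0036]
```

>>> apply_moves(
  plan=[
    {"hand": 0.01,"dp": [0.005,-0.0015,-0.001],"angular": [0,0.003,-0.003]},
    {"hand": 0.01,"dp": [0.004,0,-0.003],"angular": [0,0.003,0]},
    {"hand": 0.01,"dp": [0,0,-0.002],"angular": [0,0,0]},
    {"hand": 0.01,"dp": [0,0,0],"angular": [0,0,0]},
  ],
)

```text
time_s: 12.05
position: [0.5624, -0.0478, 0.2549]
tool_rot: [[0.825, 0.056, 0.562], [0.047, -0.998, 0.031], [0.563, 0.001, -0.827]]
ft_force: [0.9, 0.3, -0.9]
finger_gap: 0.0171
```

```bash
python3 - <<'E'
from st import *
st(); goal(34,47)
c=camera_model("wrist");im=grab_frame("wrist")
ov(im,c,"pics/ov10.png")
E
```

```text
t 12.05 TCP [ 0.5624 -0.0478  0.2549] F(lathe) [ 1.   0.3 -0.9] T [-0.03  0.8   0.02] gap 0.0171
 pin tilt phi 34.25 side -0.04 yawerr 0.05 tip r 54.91 ang 31.98 y -0.48 joints [ 25.   5. -24. 124.  -3.  17. -83.]
goal TCP [ 0.5654 -0.0472  0.2475] dp [ 0.003   0.0006 -0.0075] ang [ 0.0006  0.0045 -0.0002]
```

View pics/ov10.png

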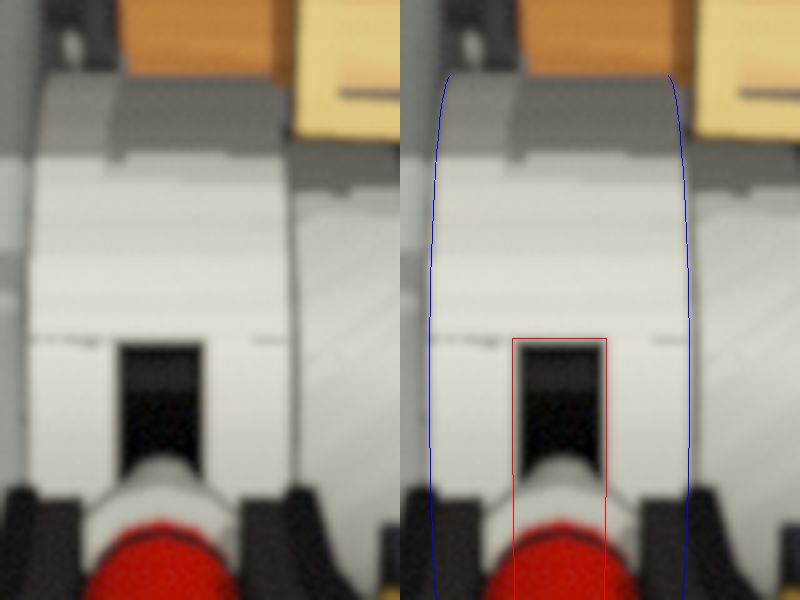

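>>> apply_moves(
  plan=[
    {"hand": 0.01,"dp": [0.002,0.0003,-0.004],"angular": [0,0.002,0]},
    {"hand": 0.01,"dp": [0.001,0,-0.002],"angular": [0,0,0]},
    {"hand": 0.01,"dp": [0,0,0],"angular": [0,0,0]},
  ],
)

```text
time_s: 12.4
position: [0.5656, -0.0474, 0.2485]
tool_rot: [[0.826, 0.056, 0.56], [0.047, -0.998, 0.031], [0.561, 0.001, -0.828]]
ft_force: [-0.7, -0.2, -0.3]
finger_gap: 0.0171
```

```bash
python3 - <<'E'
from st import *
st(); goal(34,42)
E
```

```text
t 12.4 TCP [ 0.5656 -0.0474  0.2485] F(lathe) [-0.7 -0.2 -0.3] T [0.01 0.76 0.03] gap 0.0171
 pin tilt phi 34.14 side -0.03 yawerr 0.04 tip r 47.78 ang 32.93 y -0.32 joints [ 25.   6. -24. 124.  -1.  17. -84.]
goal TCP [ 0.5682 -0.047   0.2433] dp [ 0.0026  0.0004 -0.0052] ang [ 0.0007  0.0024 -0.0002]
```

>>> apply_moves(
  plan=[
    {"hand": 0.01,"dp": [0.0012,0.0002,-0.0022],"angular": [0,0.001,0]},
    {"hand": 0.01,"dp": [0.0006,0,-0.001],"angular": [0,0,0]},
    {"hand": 0.01,"dp": [0,0,0],"angular": [0,0,0]},
  ],
)

```text
time_s: 12.7
position: [0.5675, -0.0472, 0.2449]
tool_rot: [[0.827, 0.056, 0.559], [0.047, -0.998, 0.031], [0.56, 0.001, -0.828]]
ft_force: [0.8, -0.2, -0.2]
finger_gap: 0.0174
```

```bash
python3 - <<'E'
from st import *
st(); goal(34,41)
E
```

```text
t 12.7 TCP [ 0.5675 -0.0472  0.2449] F(lathe) [ 0.8 -0.2 -0.2] T [ 0.02  0.74 -0.  ] gap 0.0174
 pin tilt phi 34.06 side -0.03 yawerr 0.04 tip r 43.69 ang 33.54 y -0.18 joints [ 24.   6. -24. 124.  -1.  16. -85.]
goal TCP [ 0.5688 -0.047   0.2425] dp [ 0.0012  0.0002 -0.0024] ang [ 0.0006  0.0011 -0.0002]
```

>>> apply_moves(
  plan=[
    {"hand": 0.01,"dp": [0.0008,0.0001,-0.0014],"angular": [0,0,0]},
    {"hand": 0.01,"dp": [0.0006,0,-0.001],"angular": [0,0,0]},
    {"hand": 0.01,"dp": [0,0,0],"angular": [0,0,0]},
  ],
)

```text
time_s: 13.0
position: [0.569, -0.0471, 0.243]
tool_rot: [[0.827, 0.056, 0.56], [0.047, -0.998, 0.03], [0.561, 0.001, -0.828]]
ft_force: [-3.2, 0.1, 1.7]
finger_gap: 0.0172
```

```bash
python3 - <<'E'
from st import *
st(); goal(34,41)
E
```

```text
t 13.0 TCP [ 0.569  -0.0471  0.243 ] F(lathe) [-3.2  0.3  1.7] T [-0.    0.98  0.02] gap 0.0172
 pin tilt phi 34.1 side -0.05 yawerr 0.05 tip r 41.3 ang 33.1 y -0.19 joints [ 24.   6. -23. 124.  -0.  16. -85.]
goal TCP [ 0.5688 -0.047   0.2425] dp [-0.0003  0.0001 -0.0006] ang [ 0.001   0.0018 -0.0001]
```

>>> apply_moves(
  plan=[
    {"hand": 0.01,"dp": [0.0017,0.0001,0.0004],"angular": [-0.001,0.0175,0]},
    {"hand": 0.01,"dp": [0.0018,0.0001,0.0004],"angular": [-0.001,0.0175,0]},
    {"hand": 0.01,"dp": [0.0018,0.0001,0.0003],"angular": [-0.001,0.0175,0]},
  ],
)

```text
time_s: 13.3
position: [0.573, -0.0468, 0.2445]
tool_rot: [[0.858, 0.056, 0.51], [0.049, -0.998, 0.027], [0.511, 0.002, -0.86]]
ft_force: [-7.9, 0.7, 7.5]
finger_gap: 0.0172
```

```bash
python3 - <<'E'
from st import *
st(); goal(30,41)
E
```

```text
t 13.3 TCP [ 0.573  -0.0468  0.2445] F(lathe) [-7.8  1.1  7.5] T [0.14 1.49 0.07] gap 0.0172
 pin tilt phi 30.72 side -0.1 yawerr 0.05 tip r 40.54 ang 32.07 y -0.21 joints [ 22.   7. -22. 121.   2.  21. -87.]
goal TCP [ 0.5746 -0.0466  0.246 ] dp [0.0016 0.0002 0.0015] ang [0.0013 0.0126 0.0002]
```

>>> apply_moves(
  plan=[
    {"hand": 0.01,"dp": [0.0018,0.0001,0.0009],"angular": [0,0.008,0]},
    {"hand": 0.01,"dp": [0.002,0.0001,0.0006],"angular": [0,0.012,0]},
  ],
)

```text
time_s: 13.5
position: [0.5773, -0.0466, 0.2462]
tool_rot: [[0.869, 0.056, 0.491], [0.049, -0.998, 0.026], [0.492, 0.001, -0.871]]
ft_force: [-1.2, -0.1, -0.6]
finger_gap: 0.0169
```

```bash
python3 - <<'E'
from st import *
st(); goal(28,41)
E
```

```text
t 13.5 TCP [ 0.5773 -0.0466  0.2462] F(lathe) [-1.2  0.  -0.6] T [-0.01  0.94 -0.03] gap 0.0169
 pin tilt phi 29.45 side -0.05 yawerr 0.03 tip r 39.9 ang 27.27 y -0.18 joints [ 22.   8. -22. 120.   3.  23. -88.]
goal TCP [ 0.5777 -0.0465  0.2476] dp [0.0003 0.0001 0.0014] ang [-0.0004  0.0254  0.0001]
```

>>> apply_moves(
  plan=[
    {"hand": 0.01,"dp": [0.0006,0,-0.0012],"angular": [0,0.01,0]},
    {"hand": 0.01,"dp": [0.0005,0,-0.001],"angular": [0,0,0]},
  ],
)

```text
time_s: 13.7
position: [0.5791, -0.0466, 0.2436]
tool_rot: [[0.875, 0.056, 0.481], [0.049, -0.998, 0.027], [0.482, 0.0, -0.876]]
ft_force: [-0.1, 0.2, -0.4]
finger_gap: 0.0168
```

```bash
python3 - <<'E'
from st import *
st(); goal(28,41)
E
```

```text
t 13.7 TCP [ 0.5791 -0.0466  0.2436] F(lathe) [-0.1  0.2 -0.4] T [-0.06  0.74 -0.06] gap 0.0168
 pin tilt phi 28.79 side -0.01 yawerr -0.0 tip r 36.82 ang 27.66 y -0.24 joints [ 22.   8. -22. 119.   3.  24. -88.]
goal TCP [ 0.5777 -0.0465  0.2476] dp [-0.0015  0.0002  0.0039] ang [-0.0007  0.0137  0.0001]
```

>>> apply_moves(
  plan=[
    {"hand": 0.01,"dp": [0.0009,0,-0.0017],"angular": [0,0.004,0]},
    {"hand": 0.01,"dp": [0.0009,0,-0.0017],"angular": [0,0.002,0]},
  ],
)

```text
time_s: 13.9
position: [0.5812, -0.0467, 0.2397]
tool_rot: [[0.878, 0.056, 0.475], [0.049, -0.998, 0.027], [0.476, -0.001, -0.879]]
ft_force: [0.3, 0.4, -0.9]
finger_gap: 0.0169
```

```bash
python3 - <<'E'
from st import *
st(); goal(28,32)
E
```

```text
t 13.9 TCP [ 0.5812 -0.0467  0.2397] F(lathe) [ 0.4  0.4 -0.9] T [-0.02  0.66 -0.01] gap 0.0169
 pin tilt phi 28.43 side 0.02 yawerr -0.03 tip r 32.37 ang 28.18 y -0.36 joints [ 21.   9. -22. 119.   4.  24. -89.]
goal TCP [ 0.5819 -0.0462  0.2396] dp [ 0.0006  0.0004 -0.0001] ang [-0.0009  0.0075  0.0002]
```

>>> apply_moves(
  plan=[
    {"hand": 0.01,"dp": [0.0009,0.0001,-0.0017],"angular": [0,0.001,0]},
    {"hand": 0.01,"dp": [0.0008,0.0001,-0.0014],"angular": [0,0,0]},
    {"hand": 0.01,"dp": [0.0004,0,-0.0007],"angular": [0,0,0]},
  ],
)

```text
time_s: 14.2
position: [0.5835, -0.0465, 0.2352]
tool_rot: [[0.879, 0.056, 0.474], [0.049, -0.998, 0.027], [0.475, -0.001, -0.88]]
ft_force: [-5.1, -0.7, 5.7]
finger_gap: 0.0169
```

```bash
python3 - <<'E'
from st import *
st(); goal(28,27)
E
```

```text
t 14.2 TCP [ 0.5835 -0.0465  0.2352] F(lathe) [-5.1 -0.4  5.7] T [0.03 0.91 0.1 ] gap 0.0169
 pin tilt phi 28.35 side 0.03 yawerr -0.04 tip r 27.34 ang 28.57 y -0.27 joints [ 21.  10. -22. 119.   4.  24. -89.]
goal TCP [ 0.5842 -0.0461  0.2352] dp [ 0.0007  0.0003 -0.    ] ang [-0.0011  0.006   0.0002]
```

>>> apply_moves(
  plan=[
    {"hand": 0.01,"dp": [0.0006,0,-0.0011],"angular": [0,0,0]},
    {"hand": 0.01,"dp": [0.0006,0,-0.0011],"angular": [0,0,0]},
  ],
)

```text
time_s: 14.4
position: [0.5838, -0.0464, 0.2352]
tool_rot: [[0.879, 0.055, 0.473], [0.049, -0.998, 0.026], [0.474, 0.001, -0.88]]
ft_force: [-13.5, 1.4, 14.3]
finger_gap: 0.0169
```

```bash
python3 - <<'E'
from st import *
st()
c=camera_model("wrist");im=grab_frame("wrist")
ov(im,c,"pics/ov11.png")
crop(grab_frame("scene"),190,150,310,260,5,"pics/s11.png")
E
```

```text
t 14.4 TCP [ 0.5838 -0.0464  0.2352] F(lathe) [-13.4   2.2  14.3] T [0.14 1.67 0.16] gap 0.0169
 pin tilt phi 28.3 side -0.05 yawerr -0.01 tip r 27.17 ang 28.18 y -0.36 joints [ 21.  10. -21. 119.   4.  24. -90.]
```

View pics/ov11.png

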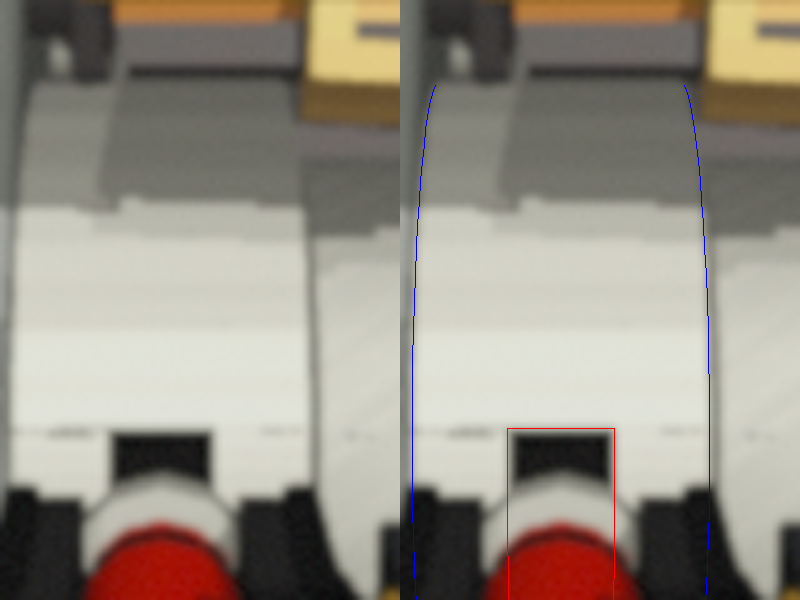

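View pics/s11.png

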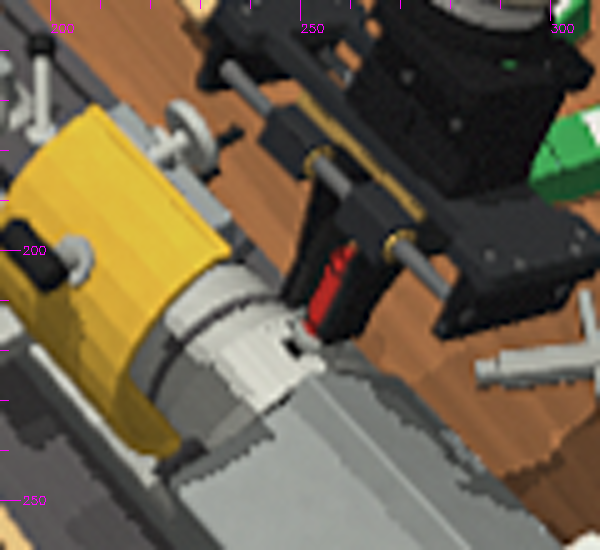

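>>> apply_moves(
  plan=[
    {"hand": 0.01,"dp": [0,0,0],"angular": [0,0,0]},
    {"hand": 0.02,"dp": [0,0,0],"angular": [0,0,0]},
    {"hand": 0.03,"dp": [0,0,0],"angular": [0,0,0]},
    {"hand": 0.036,"dp": [0,0,0],"angular": [0,0,0]},
    {"hand": 0.036,"dp": [0,0,0],"angular": [0,0,0]},
  ],
)

```text
time_s: 15.0
position: [0.5843, -0.0464, 0.2363]
tool_rot: [[0.878, 0.055, 0.476], [0.049, -0.998, 0.025], [0.477, 0.001, -0.879]]
ft_force: [0.4, 0.8, -0.7]
finger_gap: 0.0334
```

```bash
python3 - <<'E'
from st import *
st()
c=camera_model("wrist");im=grab_frame("wrist")
ov(im,c,"pics/ov12.png",bx=(230,200,330,320))
E
```

```text
t 15.0 TCP [ 0.5843 -0.0464  0.2363] F(lathe) [ 0.4  0.8 -0.7] T [0.02 0.53 0.03] gap 0.0334
 pin tilt phi 28.46 side -0.08 yawerr 0.01 tip r 27.95 ang 25.84 y -0.41 joints [ 21.   9. -21. 119.   4.  24. -90.]
```

View pics/ov12.png

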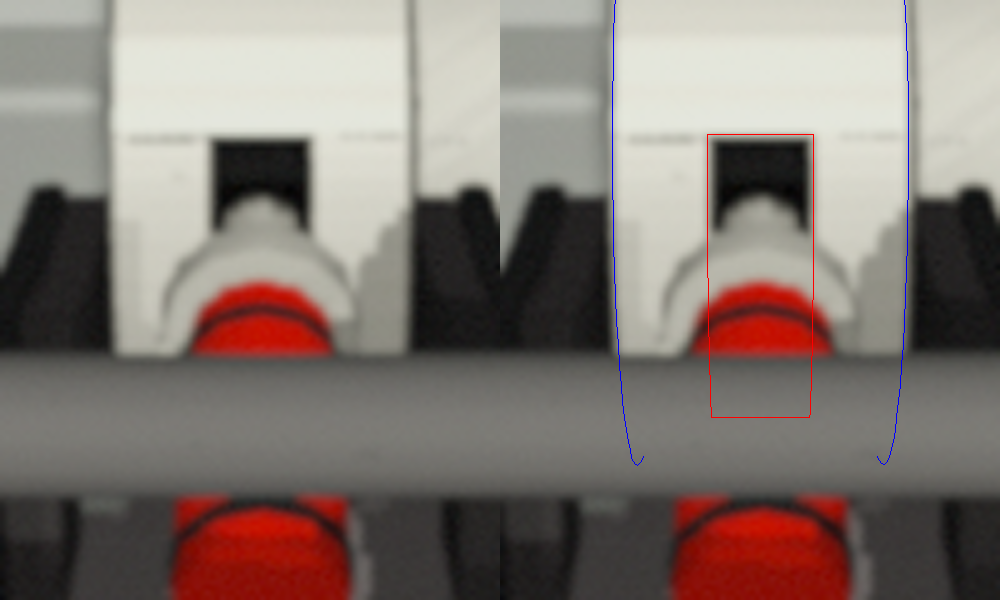

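```bash
python3 - <<'E'
from st import *
crop(grab_frame("scene"),190,150,310,260,5,"pics/s12.png")
im=grab_frame("wrist");cv2.imwrite("pics/w12.png",im[:,:,::-1])
E
```

```text
(no output)
```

View pics/s12.png

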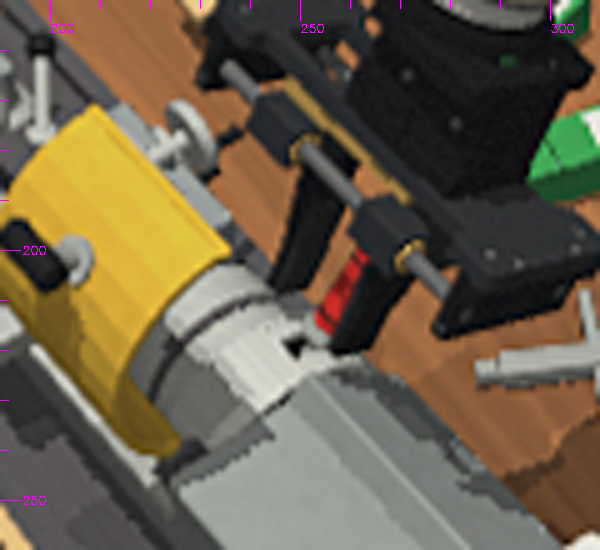

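View pics/w12.png

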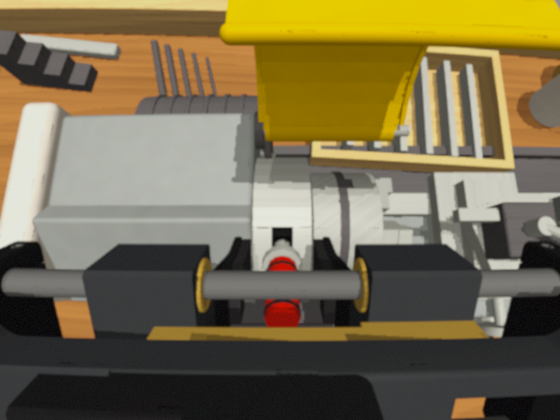

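```bash
cat > pinov.py <<'E'
from st import *
def pinov(im,c,hyp,out,bx,s):
  x0,y0,x1,y1=bx
  im=cv2.resize(np.ascontiguousarray(im[y0:y1,x0:x1,::-1]),None,fx=s,fy=s,interpolation=cv2.INTER_CUBIC); raw=im.copy()
  cols=[(255,0,0),(0,255,0),(255,0,255)]
  t=np.linspace(0,2*np.pi,60)
  for (tx,tz,phi,y),col in zip(hyp,cols):   # tip in nose frame mm, tilt deg
    f=np.radians(phi); ax=np.array([-np.sin(f),0,np.cos(f)]); xt=np.array([np.cos(f),0,np.sin(f)])
    for r,h in ((5,0),(12,24),(12,30),(9,30),(9,72)):
      P=np.array([tx,y,tz])+h*ax+r*np.outer(np.cos(t),xt)+r*np.outer(np.sin(t),[0,1,0])
      q=proj(c,(P/1e3)@R_.T+NOSE); cv2.polylines(im,[np.int32((q+.5-[x0,y0])*s)],True,col,1)
  cv2.imwrite(out,np.hstack([raw,im]))
E
python3 - <<'E'
from pinov import *
f=np.radians(28.3)
home=(-27*np.sin(f),27*np.cos(f),28.3,0)
c=camera_model("wrist")
pinov(cv2.imread("pics/w12.png")[:,:,::-1],c,[home],"pics/p12.png",(230,220,330,335),4)
pinov(grab_frame("scene"),S,[home],"pics/p12s.png",(220,180,280,240),7)
E
```

```text
(no output)
```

View pics/p12.png

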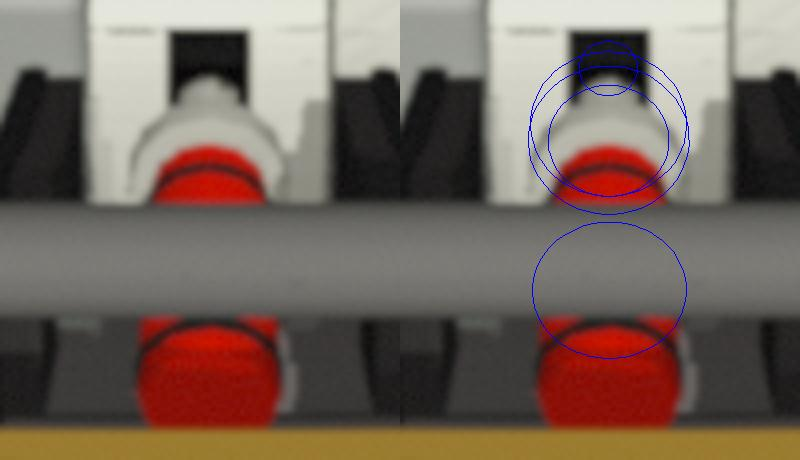

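View pics/p12s.png

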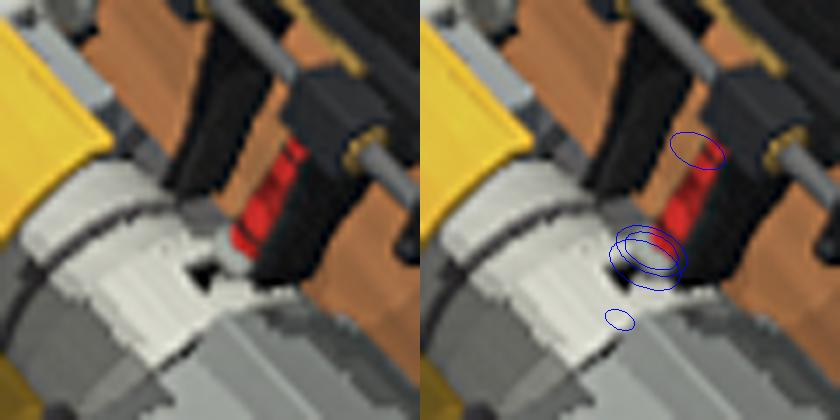

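```bash
python3 - <<'E'
from pinov import *
def H(r,a,phi): 
    a=np.radians(a); return (-r*np.sin(a),r*np.cos(a),phi,0)
c=camera_model("wrist")
hy=[H(42,24,50),H(35,28,40),H(40,28,50)]
pinov(cv2.imread("pics/w12.png")[:,:,::-1],c,hy,"pics/p12.png",(230,220,330,335),4)
pinov(grab_frame("scene"),S,hy,"pics/p12s.png",(220,180,280,240),7)
E
```

```text
(no output)
```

View pics/p12.png

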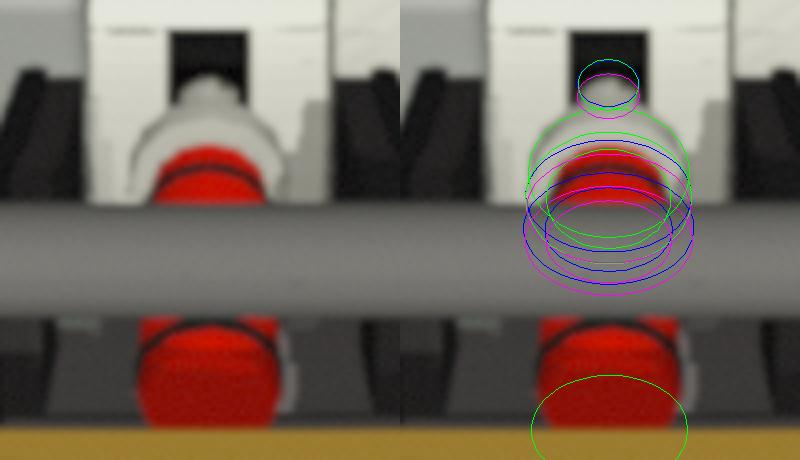

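View pics/p12s.png

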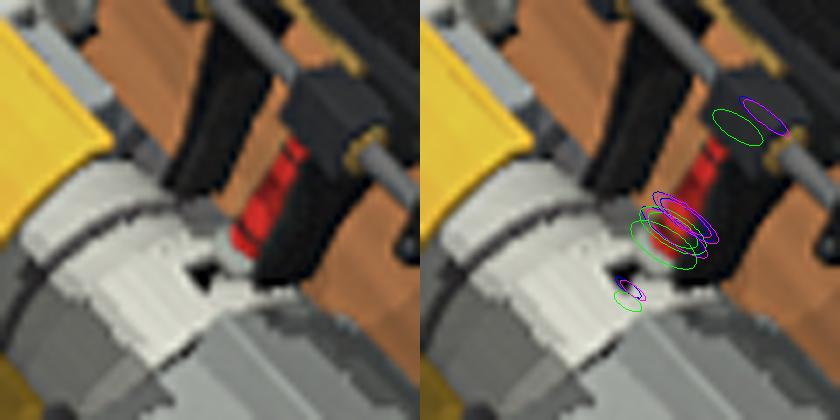

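```bash
python3 - <<'E'
from pinov import *
from scipy.optimize import least_squares
c=camera_model("wrist");t=np.linspace(0,2*np.pi,90)
def ring(p,r,h,cam):
    tx,tz,phi,y,sd=p; f=np.radians(phi); ax=np.array([-np.sin(f),0,np.cos(f)])+np.array([0,np.radians(sd),0]); xt=np.array([np.cos(f),0,np.sin(f)])
    P=np.array([tx,y,tz])+h*ax+r*np.outer(np.cos(t),xt)+r*np.outer(np.sin(t),[0,1,0])
    return proj(cam,(P/1e3)@R_.T+NOSE)
def hw(h,v):  # hull extents at row v
    P=cv2.convexHull(h.astype(np.float32))[:,0]; P=np.vstack([P,P[:1]]); us=[]
    for a,b in zip(P[:-1],P[1:]):
        if (a[1]-v)*(b[1]-v)<0: us.append(a[0]+(b[0]-a[0])*(v-a[1])/(b[1]-a[1]))
    return (min(us),max(us)) if us else (P[:,0].mean()-0*v+50,P[:,0].mean()-50)
def f(p):
    col=np.vstack([ring(p,12,24,c),ring(p,12,30,c)]); kn=np.vstack([ring(p,9,30,c),ring(p,9,70,c)])
    e=[]
    x=lambda a:230+a/4-.4; y=lambda a:220+a/4-.4
    e+=[col[:,1].min()-y(104),col[:,0].min()-x(131),col[:,0].max()-x(285)]
    e+=[kn[:,1].min()-y(147)]
    a=hw(kn,y(200)); e+=[a[0]-x(153),a[1]-x(266)]
    a=hw(kn,y(340)); e+=[a[0]-x(139),a[1]-x(280)]
    ks=np.vstack([ring(p,9,30,S),ring(p,9,72,S)]);
    X=lambda a:220+a/7-.4; Y=lambda a:180+a/7-.4
    e+=[hw(ks,Y(200))[0]-X(250), hw(ks,Y(160))[0]-X(272)]
    cs=np.vstack([ring(p,12,24,S),ring(p,12,30,S)]); e+=[.5*(cs[:,0].min()-X(205)),.5*(cs[:,1].max()-Y(272))]
    return np.array(e)
for g in ([-13,24,30,0,0],[-20,30,40,0,0],[-25,30,45,0,0],[-10,35,50,0,0]):
    r=least_squares(f,g,loss='soft_l1'); p=r.x
    print(p.round(1),r.cost.round(2),f(p).round(1),'r',np.hypot(p[0],p[1]).round(1),'ang',np.degrees(np.arctan2(-p[0],p[1])).round(1))
p=least_squares(f,[-13,24,30,0,0],loss='soft_l1').x
pinov(cv2.imread("pics/w12.png")[:,:,::-1],c,[p[:4]],"pics/p12.png",(230,220,330,335),4)
pinov(grab_frame("scene"),S,[p[:4]],"pics/p12s.png",(220,180,280,240),7)
E
```

```text
[-17.3  22.   36.   -0.3   0.6] 2.77 [ 0.6 -0.6  0.7 -0.6 -1.3  0.6 -0.9 -0.7 -0.8 -0.6  0.3  0.8] r 28.0 ang 38.2
[-14.8  24.8  41.5  -0.3   0.6] 2.41 [ 0.3 -0.7  0.8 -0.3 -1.3  0.7 -0.5 -1.  -0.7 -0.   0.3  0.7] r 28.9 ang 30.9
[-14.3  25.3  42.6  -0.2   0.5] 2.3 [ 0.2 -0.7  0.8 -0.2 -1.3  0.7 -0.3 -1.  -0.6  0.1  0.2  0.7] r 29.1 ang 29.5
[-10.6  29.3  51.1  -0.3   0.5] 2.99 [-0.3 -0.7  0.9  0.1 -1.4  0.8  0.1 -1.3 -0.5  1.   0.1  0.7] r 31.2 ang 19.8
```

View pics/p12.png

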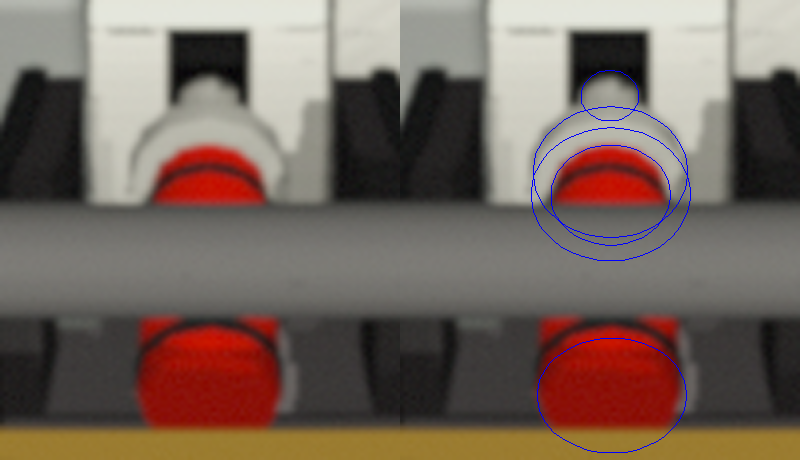

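View pics/p12s.png

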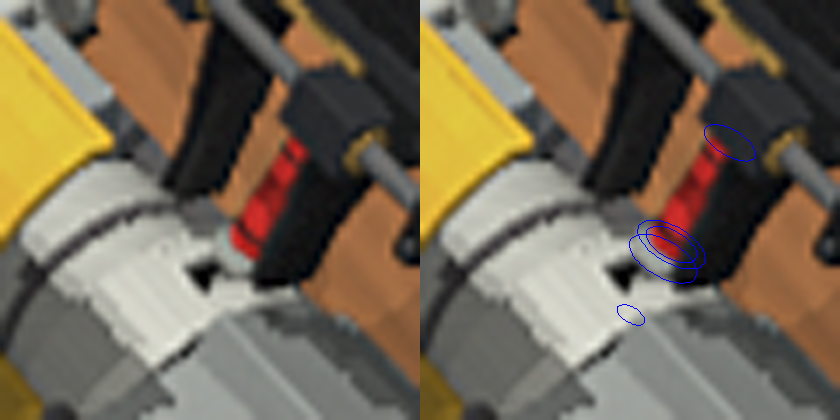

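>>> apply_moves(
  plan=[
    {"hand": 0.045,"dp": [0,0,0],"angular": [0,0,0]},
    {"hand": 0.045,"dp": [-0.003,0,0.006],"angular": [0,0,0]},
    {"hand": 0.045,"dp": [-0.006,0,0.012],"angular": [0,0,0]},
    {"hand": 0.045,"dp": [-0.008,0,0.015],"angular": [0,0,0]},
    {"hand": 0.05,"dp": [-0.01,0,0.018],"angular": [0,0,0]},
    {"hand": 0.05,"dp": [-0.005,0,0.01],"angular": [0,0,0]},
    {"hand": 0.05,"dp": [0,0,0],"angular": [0,0,0]},
  ],
)

```text
time_s: 16.0
position: [0.5499, -0.0459, 0.3029]
tool_rot: [[0.877, 0.056, 0.478], [0.05, -0.998, 0.025], [0.478, 0.002, -0.878]]
ft_force: [0.4, -0.7, 0.8]
finger_gap: 0.0496
```

```bash
python3 - <<'E'
from pinov import *
st()
c=camera_model("wrist");np.save("pics/w13.npy",c,allow_pickle=True);im=grab_frame("wrist");cv2.imwrite("pics/w13.png",im[:,:,::-1])
s=grab_frame("scene");cv2.imwrite("pics/s13.png",s[:,:,::-1])
f=np.radians(28.3);g=np.radians(36)
hy=[(-27*np.sin(f),27*np.cos(f),28.3,0),(-27*np.sin(g),27*np.cos(g),36,0)]
pinov(im,c,hy,"pics/p13.png",(220,150,340,320),3)
pinov(s,S,hy,"pics/p13s.png",(220,180,280,240),7)
E
```

```text
t 16.0 TCP [ 0.5499 -0.0459  0.3029] F(lathe) [ 0.4 -0.7  0.8] T [-0.01  0.55 -0.02] gap 0.0496
 pin tilt phi 28.57 side -0.09 yawerr 0.08 tip r 102.92 ang 26.83 y 2.02 joints [ 25.   1. -23. 118.  -3.  32. -83.]
```

View pics/p13.png

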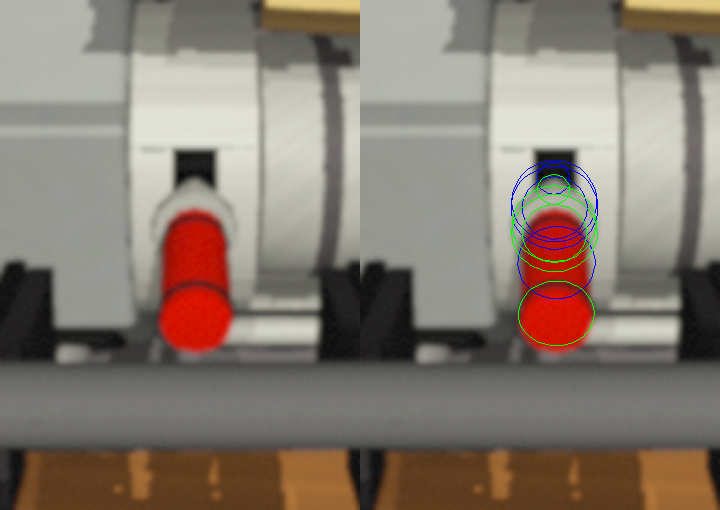

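View pics/p13s.png

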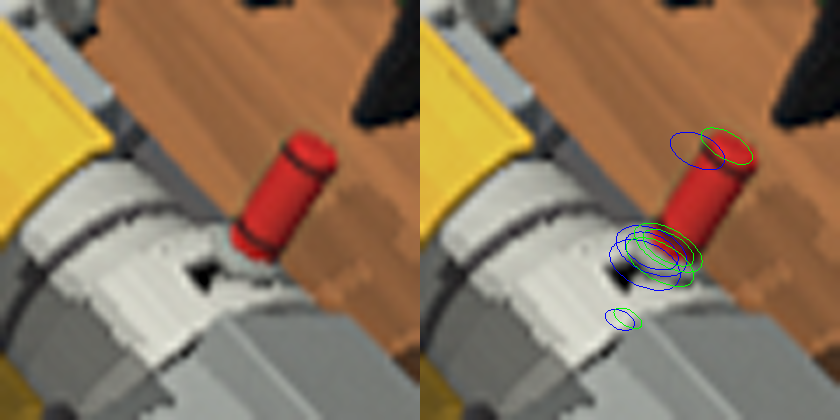

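```bash
python3 - <<'E'
from pinov import *
from scipy.optimize import least_squares
c=np.load("pics/w13.npy",allow_pickle=True).item()
c2=camera_model("wrist"); c=c
cv2.imwrite("pics/s13z.png",cv2.resize(cv2.imread("pics/s13.png")[190:225,240:275],None,fx=16,fy=16,interpolation=cv2.INTER_CUBIC))
cv2.imwrite("pics/w13z.png",cv2.resize(cv2.imread("pics/w13.png")[195:275,262:306],None,fx=7,fy=7,interpolation=cv2.INTER_CUBIC))
E
```

```text
(no output)
```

View pics/s13z.png

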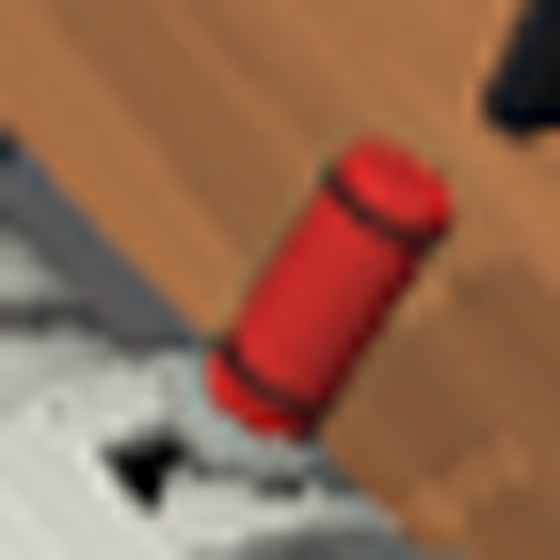

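View pics/w13z.png

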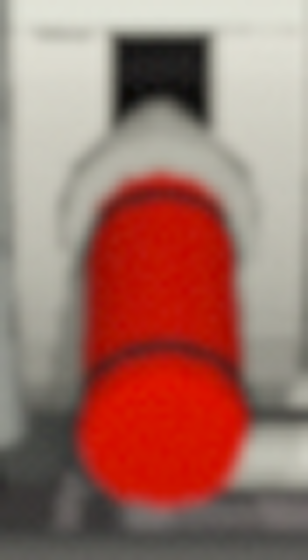

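```bash
cat > fit.py <<'E'
from pinov import *
from scipy.optimize import least_squares
t=np.linspace(0,2*np.pi,90)
def ring(p,r,h,cam):
    tx,tz,phi,y,sd=p; f=np.radians(phi); ax=np.array([-np.sin(f),np.radians(sd),np.cos(f)]); xt=np.array([np.cos(f),0,np.sin(f)])
    P=np.array([tx,y,tz])+h*ax+r*np.outer(np.cos(t),xt)+r*np.outer(np.sin(t),[0,1,0])
    return proj(cam,(P/1e3)@R_.T+NOSE)
E
python3 - <<'E'
from fit import *
c=np.load("pics/w13.npy",allow_pickle=True).item()
x=lambda a:262+a/7-.4; y=lambda a:195+a/7-.4
X=lambda a:240+a/16-.45; Y=lambda a:190+a/16-.45
def f(p,dS=(0,0)):
    kn=np.vstack([ring(p,9,30,c),ring(p,9,72,c)]); col=np.vstack([ring(p,12,24,c),ring(p,12,30,c)])
    ks=np.vstack([ring(p,9,30,S),ring(p,9,72,S)])+dS
    return np.array([kn[:,1].max()-y(508),kn[:,1].min()-y(172),ring(p,9,72,c)[:,0].min()-x(77),ring(p,9,72,c)[:,0].max()-x(248),
      col[:,0].min()-x(60),col[:,0].max()-x(258),col[:,1].min()-y(120),
      ks[:,0].max()-X(452),ks[:,1].min()-Y(138),ks[:,0].min()-X(208),ks[:,1].max()-Y(438)])
for dS in ((0,0),(-1,0.5),(-2,1)):
  for g in ([-13,24,30,0,0],[-10,35,50,0,0]):
    r=least_squares(f,g,args=(dS,)); p=r.x
    print(dS,p.round(1),r.cost.round(2),f(p,dS).round(1),'r',np.hypot(p[0],p[1]).round(1),'ang',np.degrees(np.arctan2(-p[0],p[1])).round(1))
# scene bias: where does the slot upper end project?
E
```

```text
(0, 0) [-15.6  22.1  38.1  -0.    0.1] 1.0 [ 0.1 -0.4 -0.4  0.3 -0.2  0.1  0.6 -0.1 -0.4 -0.9  0.5] r 27.1 ang 35.3
(0, 0) [-15.6  22.1  38.1  -0.    0.1] 1.0 [ 0.1 -0.4 -0.4  0.3 -0.2  0.1  0.6 -0.1 -0.4 -0.9  0.5] r 27.1 ang 35.3
(-1, 0.5) [-16.3  23.7  37.7   0.1   0.1] 2.86 [ 0.4 -0.3 -0.6  0.3 -0.4  0.1  0.7 -1.  -0.5 -1.7  0.5] r 28.8 ang 34.4
(-1, 0.5) [-16.3  23.7  37.7   0.1   0.1] 2.86 [ 0.4 -0.3 -0.6  0.3 -0.4  0.1  0.7 -1.  -0.5 -1.7  0.5] r 28.8 ang 34.4
(-2, 1) [-16.9  25.3  37.3   0.2   0.1] 6.46 [ 0.6 -0.2 -0.8  0.3 -0.6  0.2  0.8 -1.9 -0.5 -2.6  0.5] r 30.5 ang 33.7
(-2, 1) [-16.9  25.3  37.3   0.2   0.1] 6.46 [ 0.6 -0.2 -0.8  0.3 -0.6  0.2  0.8 -1.9 -0.5 -2.6  0.5] r 30.5 ang 33.7
```

>>> apply_moves(
  plan=[
    {"hand": 0.02,"dp": [-0.002,-0.002,0],"angular": [0.003,-0.06,0]},
    {"hand": 0.0,"dp": [-0.002,-0.002,-0.005],"angular": [0.003,-0.06,0]},
    {"hand": 0.0,"dp": [-0.001,0,-0.012],"angular": [0.002,-0.03,0]},
    {"hand": 0.0,"dp": [-0.001,0,-0.01],"angular": [0,0,0]},
    {"hand": 0.0,"dp": [0,0,0],"angular": [0,0,0]},
    {"hand": 0.0,"dp": [0,0,0],"angular": [0,0,0]},
  ],
  force=10,
)

```text
time_s: 16.7
position: [0.5428, -0.0496, 0.2686]
tool_rot: [[0.798, 0.057, 0.6], [0.045, -0.998, 0.035], [0.601, -0.001, -0.799]]
ft_force: [0.4, -0.1, 0.8]
finger_gap: 0.0098
```

```bash
cat >> fit.py <<'E'
def tips():
    o=get_obs(); p,R=o['position'],o['tool_rot']
    q=R_.T@(p+R@[0,0,.019]-NOSE)*1e3
    a=np.radians(38); k=np.array([-59.9,0,78.8]); ax=np.array([-np.sin(a),0,np.cos(a)]); d=q-k
    print('fingertip rel knob top: axial',round(d@ax,2),'lateral(+x)',round(d@[np.cos(a),0,np.sin(a)],2),'y',round(d[1],2))
    print('move lateral-zero dp', (R_@(-(d-(d@ax)*ax))/1e3).round(4),'unit axial-in world',(-R_@ax).round(3))
E
python3 - <<'E'
from fit import *
st(); tips()
im=grab_frame("wrist");cv2.imwrite("pics/w14.png",im[200:330,220:350,::-1].repeat(4,0).repeat(4,1))
E
```

```text
t 16.7 TCP [ 0.5428 -0.0496  0.2686] F(lathe) [ 0.4 -0.1  0.8] T [ 0.01  0.7  -0.03] gap 0.0098
 pin tilt phi 36.94 side 0.07 yawerr 0.04 tip r 77.29 ang 37.06 y -1.07 joints [ 26.   1. -23. 127. -12.  16. -73.]
fingertip rel knob top: axial 16.26 lateral(+x) 2.85 y -0.12
move lateral-zero dp [-0.0023 -0.     -0.0018] unit axial-in world [ 0.615  0.034 -0.788]
```

View pics/w14.png

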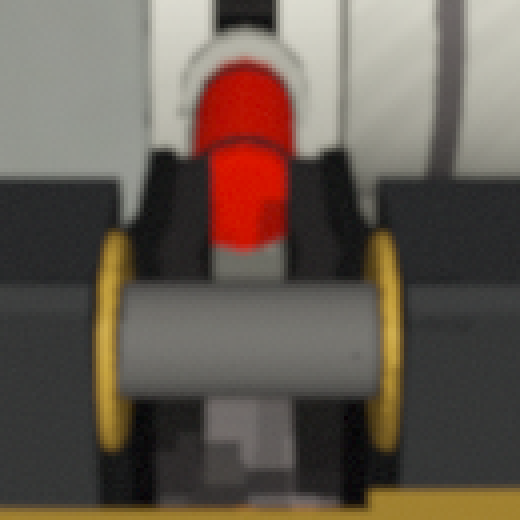

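>>> apply_moves(
  plan=[
    {"hand": 0.0,"dp": [-0.001,0,-0.001],"angular": [0,0,0]},
    {"hand": 0.0,"dp": [0.002,0,-0.005],"angular": [0,0,0]},
    {"hand": 0.0,"dp": [0.002,0,-0.003],"angular": [0,0,0]},
    {"hand": 0.0,"dp": [0,0,0],"angular": [0,0,0]},
  ],
)

```text
time_s: 17.15
position: [0.5475, -0.0495, 0.2604]
tool_rot: [[0.796, 0.057, 0.602], [0.046, -0.998, 0.035], [0.603, -0.0, -0.798]]
ft_force: [0.6, 0.2, -0.1]
finger_gap: 0.0006
```

```bash
python3 - <<'E'
from fit import *
st(); tips()
E
```

```text
t 17.15 TCP [ 0.5475 -0.0495  0.2604] F(lathe) [ 0.7  0.2 -0.1] T [-0.01  0.68 -0.03] gap 0.0006
 pin tilt phi 37.08 side 0.07 yawerr 0.07 tip r 67.97 ang 37.89 y -1.24 joints [ 25.   2. -23. 127. -11.  14. -74.]
fingertip rel knob top: axial 6.96 lateral(+x) 1.63 y -0.29
move lateral-zero dp [-0.0013  0.0002 -0.001 ] unit axial-in world [ 0.615  0.034 -0.788]
```

>>> apply_moves(
  plan=[
    {"hand": 0.0,"dp": [0.0015,0.0002,-0.0025],"angular": [0,0,0]},
    {"hand": 0.0,"dp": [0.0012,0,-0.0017],"angular": [0,0,0]},
    {"hand": 0.0,"dp": [0.0006,0,-0.0008],"angular": [0,0,0]},
  ],
)

```text
time_s: 17.45
position: [0.5519, -0.0493, 0.2563]
tool_rot: [[0.795, 0.057, 0.604], [0.046, -0.998, 0.035], [0.605, 0.0, -0.796]]
ft_force: [-8.5, 0.1, 11.7]
finger_gap: 0.0004
```

```bash
python3 - <<'E'
from fit import *
st(); tips()
E
```

```text
t 17.45 TCP [ 0.5519 -0.0493  0.2563] F(lathe) [-8.5  0.6 11.7] T [0.12 0.51 0.06] gap 0.0004
 pin tilt phi 37.24 side 0.04 yawerr 0.09 tip r 61.95 ang 36.85 y -1.36 joints [ 25.   3. -23. 127. -10.  13. -75.]
fingertip rel knob top: axial 0.93 lateral(+x) 2.63 y -0.39
move lateral-zero dp [-0.0021  0.0003 -0.0016] unit axial-in world [ 0.615  0.034 -0.788]
```

>>> apply_moves(
  plan=[
    {"hand": 0.0,"dp": [0.0007,0,-0.0011],"angular": [0,0,0]},
    {"hand": 0.0,"dp": [0.001,0,-0.0015],"angular": [0,0,0]},
  ],
)

```text
time_s: 17.65
position: [0.5554, -0.0494, 0.2583]
tool_rot: [[0.79, 0.057, 0.61], [0.046, -0.998, 0.033], [0.611, 0.002, -0.792]]
ft_force: [-19.7, 0.7, 24.3]
finger_gap: 0.0004
```

```bash
python3 - <<'E'
from fit import *
st(); tips()
E
```

```text
t 17.65 TCP [ 0.5554 -0.0494  0.2583] F(lathe) [-19.6   1.8  24.3] T [0.29 1.25 0.21] gap 0.0004
 pin tilt phi 37.67 side -0.08 yawerr 0.17 tip r 61.6 ang 32.78 y -1.72 joints [ 25.   3. -23. 127. -10.  13. -75.]
fingertip rel knob top: axial 0.36 lateral(+x) 6.71 y -0.66
move lateral-zero dp [-0.0053  0.0004 -0.0041] unit axial-in world [ 0.615  0.034 -0.788]
```

>>> apply_moves(
  plan=[
    {"hand": 0.0,"dp": [-0.0015,0,0.002],"angular": [0,0,0]},
    {"hand": 0.0,"dp": [-0.006,0,0.01],"angular": [0,0,0]},
    {"hand": 0.0,"dp": [-0.012,0,0.025],"angular": [0,0,0]},
    {"hand": 0.0,"dp": [-0.015,0,0.025],"angular": [0,0.02,0]},
    {"hand": 0.0,"dp": [-0.01,0,0.02],"angular": [0,0.02,0]},
    {"hand": 0.0,"dp": [0,0,0.01],"angular": [0,0.02,0]},
    {"hand": 0.0,"dp": [0,0,0],"angular": [0,0,0]},
    {"hand": 0.0,"dp": [0,0,0],"angular": [0,0,0]},
  ],
)

```text
time_s: 18.45
position: [0.5067, -0.0483, 0.356]
tool_rot: [[0.826, 0.058, 0.561], [0.048, -0.998, 0.033], [0.562, -0.001, -0.827]]
ft_force: [-0.4, 0.7, -0.5]
finger_gap: 0.0005
```

```bash
python3 - <<'E'
from fit import *
st()
c=camera_model("wrist");np.save("pics/w15.npy",c,allow_pickle=True);im=grab_frame("wrist");cv2.imwrite("pics/w15.png",im[:,:,::-1])
cv2.imwrite("pics/s15.png",grab_frame("scene")[:,:,::-1])
cv2.imwrite("pics/s15z.png",cv2.resize(cv2.imread("pics/s15.png")[190:225,240:275],None,fx=16,fy=16,interpolation=cv2.INTER_CUBIC))
E
```

```text
t 18.45 TCP [ 0.5067 -0.0483  0.356 ] F(lathe) [-0.3  0.7 -0.5] T [0.   0.67 0.01] gap 0.0005
 pin tilt phi 34.2 side 0.12 yawerr 0.1 tip r 170.23 ang 29.88 y 2.24 joints [ 28.  -8. -22. 121. -15.  33. -72.]
```

View pics/w15.png

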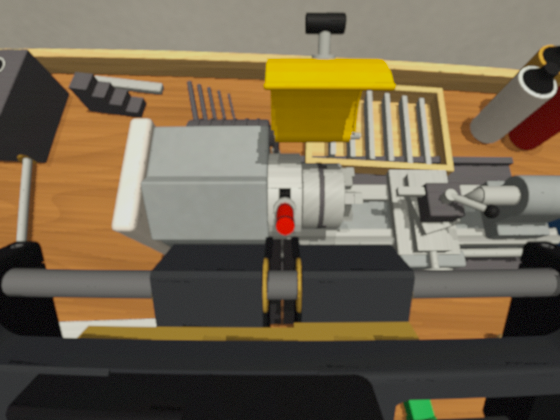

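View pics/s15.png

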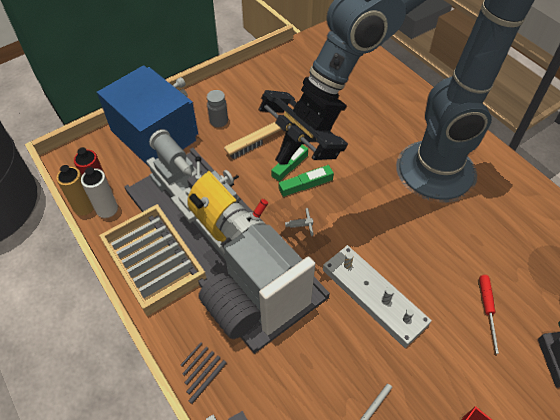

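View pics/s15z.png

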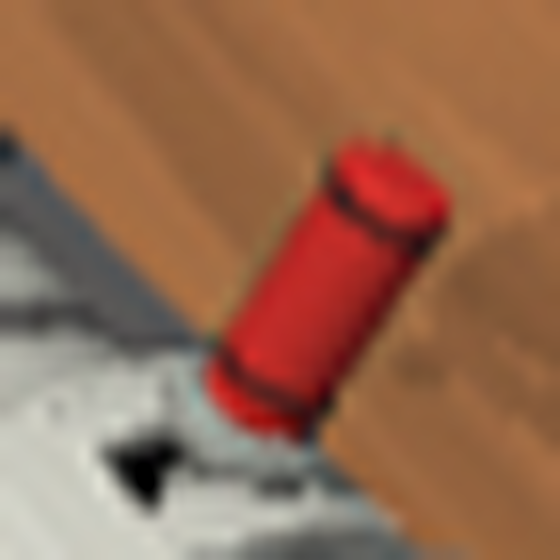

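```bash
python3 - <<'E'
from bench import *
print(job_done())
E
```

```text
the job is handed in; nothing more can be done
None
```

The lathe is ready for the chuck change: the guard is open, the lock pin is home in the hidden hole, and I handed the job in at about 18.5 s.

- **Guard:** I held the grip bar by its ends and swung it past the over-centre point, and the spring carried it to the stop. In the camera pictures the grip is where it should be at 1.65 rad, within about 1 pixel, and the guard is still open in the last ones.
- **Pin:** I put it through the slot at about 34° and felt towards lower angles. The highest contact force I read was about 11 N. It dropped in at about 28–30°, and I pushed it until the collar stopped it. At about 20 N the measured tip radius was 27.2 mm.
- **After letting go:** The pin now leans at about 38° instead of the 28° at which I held it. I take this as play in the hole, tipping outward under its own weight. A fit to both camera views put the tip at 27.1 mm from the axis. With an assumed scene-camera shift of 1–2 pixels, that fit gave up to 30.5 mm, which is the limit.
- **Push test:** Because of that, I pushed on the knob with closed fingers, up to about 31 N. The knob gave about 0.6 mm while the fingertips slid 4 mm sideways. Contact came about 0.9 mm higher than the fit predicted, which would put the tip nearer 28 mm. The pin looked unchanged in the pictures before and after.
- **Other tools:** They look unmoved in the last pictures, though I did not measure them, and the gripper was clear of everything.

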